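# Clear two ink pots, fetch the hemmed-in hardener, put them back

### The arm

A 6-joint arm with a two-finger parallel gripper is mounted at the origin on a cart in front of the work surface, level with it; the furniture and walls round the work are solid. World frame = base frame: x ahead of the robot, y to its left, z up, the work surface at z = 0. Lengths are in m, angles in rad, forces in N, time in s.
With the tool pointing down it reaches from about 0.3 to 0.85 m from the base axis. Payload 5.4 kg.
Tool frame: the origin (TCP) lies at the very end of the fingers, on their centre line; the grasp point (between the pads) lies 19 mm behind it (manip.hold_point_z is the distance from the TCP to the grasp point, in m); z points along the fingers, y is the direction in which the jaws open and shut (so a half turn about z gives the same grasp; the last joint's range is limited). The gripper opens to 85 mm and grips with 20 to 120 N. Pads are 22 mm wide; open, the fingers measure 114 mm over their backs; the gripper's body (76 mm by 85 mm) begins 54 mm behind the grasp point. The pads swing forward as they close: fully open they stand 13 mm farther back than shut.
Start: joints at [1.003, 0.158, 1.597, -0, 1.386, -0.21], TCP at [0.201, 0.539, 0.231] pointing down, gripper open.
Joint ranges: [-2.91, 2.91], [-0.94, 2.29], [0.18, 2.7], [-1.29, 4.43], [0.17, 2.64], [-3, 3]. Speed limits (rad/s): [2.57, 2.57, 3.14, 3.14, 3.14, 3.14].

### API

Orientations are given as [roll, pitch, yaw] about the fixed x, y, z axes, in that order (R = Rz(yaw) Ry(pitch) Rx(roll)).
In Python, from workcell import manip, read_camera, camera_params gives the robot as it stands.
- The arm moves only by the tool drive_tool, never from a script. Its argument "plan" is a list of rows, each an object with "grip": the closure, from -1 (fully open) to 1 (shut); "xyz": the shift along the tool's x, y, z in mm, a list of three; "rot": the turn, a rotation vector about the tool's x, y, z in rad, a list of three. In form: [{"grip": grip, "xyz": [x, y, z], "rot": [ax, ay, az]}, ...]. A call has exactly 10 rows; each row is the pose to reach, as a shift and turn from the pose measured when the call began, along the tool's axes at that moment; what a row does not reach only later rows make up. A row lasts 1/10 s, in which the tool goes at most 50 mm and 8.59 degrees, less where a joint would pass 70% of its speed; a pose out of reach is approached as far as the arm can. A call with a gripper value outside its range is refused whole. The fingers move at their own pace and stop on an object; "force" is the grip in N (left out, the last holds). Time passes only in rows, so rows that repeat a pose let the fingers close, or fill a call up. It gives the time, the measured TCP pose, the force and the opening at its end, in the units of the state.
- manip.state(): the state, without advancing time (a new reading comes with each control period).
- read_camera(name): name is "scene" or "top"; returns the picture (480x640x3 uint8, blue, green, red); there is no depth.
- camera_params(name): a dict with "K" (3x3 intrinsics, pixels), "rvec" (rotation vector, rad) and "tvec" (3), from world to camera coordinates, as OpenCV has them. Camera axes: x right, y down, z forward; pixel columns grow to the right and rows downward; lengths in m; the calibration is good to about 2 mm. A picture is of the moment at which its call begins. camera_params takes no time and is no camera call.
- manip.sign_off(): hands the job in, once; it reports no verdict.
The state is a dict: "clock": time; "joint_positions": joint angles; "joint_velocities": joint speeds; "joint_torque": joint torques, N m; "position": TCP position; "eef_rot": TCP orientation; "ft_force": force on the tool from outside, world axes, zero at the start; "wrist_torque": the same for the moment, N m; "grip_width": opening from 0.0 (shut) to 1.0 (fully open).
Only numpy, scipy, OpenCV 4.12 (cv2) and the standard library are available. Lean on these libraries where they do the work, as an engineer would, in place of code of your own. Each camera call takes 0.05 s, during which the arm holds its last target.

### The job

The slim blue hardener pot stands in the middle of the pot rack, hemmed in by an ink pot on either side. Set both ink pots aside on the dark rubber mat, then stand the hardener in the middle of the round scale pan, and only after that put each ink pot back on the very seat of the rack it came from. Keep all pots upright and leave the tape roll and the marker where they lie.

Things in the scene. Friction and masses are not known exactly. Their poses are not given: they have to be found in the camera images.
- wide_pot_mid (a point): the larger ink pot, loose: an upright round pot, off-white with a black band and a cream screw lid, 60 mm in diameter (lid 57 mm, from 50 mm up) and 62 mm tall, about 0.19 kg. This point is on its axis half-way up, 31 mm above its underside. It starts on one of the two end seats of the rack.
- short_pot_mid (a point): the smaller ink pot, loose: an upright round pot, off-white with a grey band and a pale grey screw lid, 54 mm in diameter (lid 51 mm, from 44 mm up) and 55 mm tall, about 0.16 kg. This point is on its axis half-way up, 27.5 mm above its underside. It starts on the other end seat of the rack.
- slim_pot_mid (a point): the hardener pot, loose: a slim upright round pot with a blue lid and shoulder, a red band and a white label, 38 mm in diameter and 66 mm tall, about 0.05 kg. This point is on its axis half-way up, 33 mm above its underside. It starts in the middle bay of the rack.
- pot_rack: fixed grey metal pot rack: base 74 (x) by 184 (y) mm, 4 mm thick; three pots in a row along its y: end seats (flush black discs) at y = -57 and +57 mm, bay at 0. Bay cheeks at x = -33.5 and +33.5 mm are 3 mm thick, 32 mm long, tops 58 mm above the bench: in the bay grip along y, once the ink pots are gone; at the end seats grip along x. Origin: centre of underside, z up.
- side_mat: the side area, fixed: a plain dark rubber rectangular mat 80 mm (its x) by 180 mm (its y), 3 mm thick, room for both ink pots side by side along its y. Origin: centre of the underside, on the bench, z up. Nearby to the right stands the printing frame, its corner about 0.11 m high, its posts 0.2 m; the cap heap to the left is about 0.08 m high.
- scale_pan (a point): centre of the top of the round steel pan, 84 mm in diameter, of a small white bench scale, fixed, on the brown side stand left of the cap heap. The pan's top is 23 mm above the bench; the scale's body below it is 120 by 100 mm. The pan does not move. z up.
- masking_tape_mid (a point): a bystander, loose: roll of beige masking tape lying flat, 70 mm wide, 25 mm tall; this point is its centre. Not to be moved.
- black_marker_mid (a point): a bystander, loose: white marker pen with a black cap lying on the bench, 128 mm long along its y, 15 mm thick; this point is its middle. Not to be moved.
Things that resemble listed ones, but are neither listed nor needed, are in the scene too. Leave any purple look-alike of the part that bears short_pot_mid alone.

How it is judged:
On the way, in this order (a step that is already met when the one before it is completed fails the run):
1. both ink pots stand upright on the mat while the hardener is still in its bay (x of wide_pot_mid in the frame of side_mat between -0.04 and 0.04 m and y of wide_pot_mid in the frame of side_mat between -0.09 and 0.09 m and z of wide_pot_mid in the frame of side_mat below 0.04 m and angle between each of wide_pot_mid, short_pot_mid's own z axis and vertical below 0.1 rad and x of short_pot_mid in the frame of side_mat between -0.04 and 0.04 m and y of short_pot_mid in the frame of side_mat between -0.09 and 0.09 m and z of short_pot_mid in the frame of side_mat below 0.0365 m and distance of slim_pot_mid from where it was at the start of the episode below 0.015 m), for 0.2 s.
2. the hardener stands upright in the middle of the scale pan while both ink pots are still on the mat (horizontal distance between slim_pot_mid and scale_pan below 0.015 m and z of slim_pot_mid in the frame of scale_pan between 0.028 and 0.039 m and angle between each of slim_pot_mid, wide_pot_mid, short_pot_mid's own z axis and vertical below 0.1 rad and x of wide_pot_mid in the frame of side_mat between -0.04 and 0.04 m and y of wide_pot_mid in the frame of side_mat between -0.09 and 0.09 m and z of wide_pot_mid in the frame of side_mat below 0.04 m and x of short_pot_mid in the frame of side_mat between -0.04 and 0.04 m and y of short_pot_mid in the frame of side_mat between -0.09 and 0.09 m and z of short_pot_mid in the frame of side_mat below 0.0365 m and linear speed of slim_pot below 0.02 m/s and angular speed of slim_pot below 0.3 rad/s), for 0.2 s.
At the end, for the whole second after the job is handed in: Both ink pots stand upright on the rack, each within 15 mm of where it stood at the start; the hardener stands upright on the scale pan, its axis within 15 mm of the pan's centre; all are at rest (distance of each of wide_pot_mid, short_pot_mid from where it was at the start of the episode below 0.015 m and angle between each of wide_pot_mid, short_pot_mid, slim_pot_mid's own z axis and vertical below 0.1 rad and horizontal distance between slim_pot_mid and scale_pan below 0.015 m and z of slim_pot_mid in the frame of scale_pan between 0.028 and 0.039 m and linear speed of each of wide_pot, short_pot, slim_pot below 0.02 m/s and angular speed of each of wide_pot, short_pot, slim_pot below 0.3 rad/s); the robot touches nothing.
It fails at once if a pot is tipped over (more than 40 degrees) (angle between any of wide_pot_mid, short_pot_mid, slim_pot_mid's own z axis and vertical above 0.7 rad).
It fails at once if the tape roll or the marker is moved by more than 20 mm (distance of any of masking_tape_mid, black_marker_mid from where it was at the start of the episode above 0.02 m).
It also fails if it takes over 112 s, if anything falls off the work surface, if the arm or the gripper's body presses on something with over 40 N, if the wrist force passes 120 N, or if a joint passes its speed limit or range.

## Working session

There is one attempt and no reset: what is moved stays moved. The work goes in short steps, Python scripts to look and compute and a tool call to move; the robot and the scene stay as the last step left them, time stands still between calls to the robot, and variables do not carry over. Pictures are saved under pics/ and viewed, and the job is handed in when it is done.

Besides the shell and the picture viewer there is one more tool, called as a command line: name --argument value ..., lists and objects as JSON in quotes. drive_tool: Moves the arm, as the interface text tells. Its arguments: {"type":"object","properties":{"plan":{"type":"array"},"force":{"type":"number"}},"required":["plan"]}

```bash
ls; mkdir -p pics; python3 - <<'E'
from workcell import manip, read_camera, camera_params
import cv2
for n in("scene","top"):
    cv2.imwrite(f"pics/{n}0.png",read_camera(n)); print(n,camera_params(n))
print(manip.state(), manip.hold_point_z)
E
```

```text
pics
scene {'K': array([[464.16573135,   0.        , 322.72148647],
       [  0.        , 464.16573135, 235.92025483],
       [  0.        ,   0.        ,   1.        ]]), 'rvec': array([ 2.00595805, -0.58391975,  0.36281779]), 'tvec': array([-0.46256715,  0.17290101,  0.84964554])}
top {'K': array([[559.57976327,   0.        , 315.57689619],
       [  0.        , 559.57976327, 238.76237527],
       [  0.        ,   0.        ,   1.        ]]), 'rvec': array([ 2.2007963 , -2.21776227,  0.06849635]), 'tvec': array([-0.04545996,  0.52301732,  1.5251452 ])}
{'clock': 0.1, 'joint_positions': array([ 1.00290121e+00,  1.58980788e-01,  1.59815312e+00, -1.85984347e-05,
        1.38621184e+00, -2.10084854e-01]), 'joint_velocities': array([ 4.28341540e-04, -3.91631302e-03, -2.17571261e-03,  2.01280831e-03,
       -3.30347257e-05,  8.58132469e-04]), 'joint_torque': array([-4.73005093e-04, -3.96994293e+01, -3.32336390e+01, -3.02110393e-04,
        4.27008941e-03,  2.72057986e-05]), 'position': array([0.20108529, 0.53808988, 0.23039487]), 'eef_rot': array([-3.13987430e+00, -3.47719921e-04,  2.78378552e+00]), 'ft_force': array([-0.29916033,  0.67519285, -0.34153383]), 'wrist_torque': array([0.04063887, 0.00471575, 0.00501733]), 'grip_width': 1.0018869446747036} 0.0187
```

View pics/scene0.png

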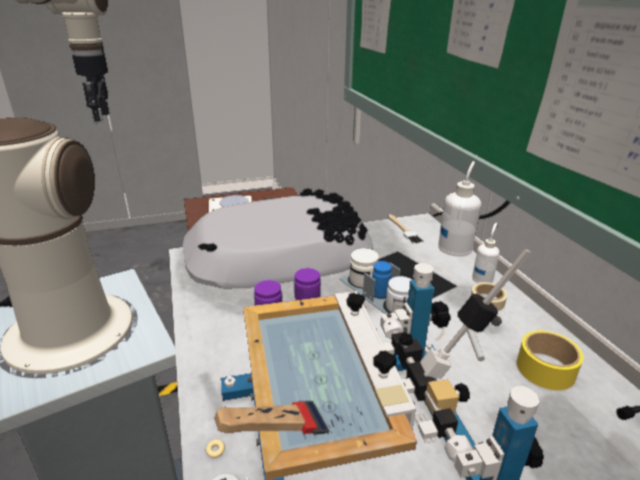

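View pics/top0.png

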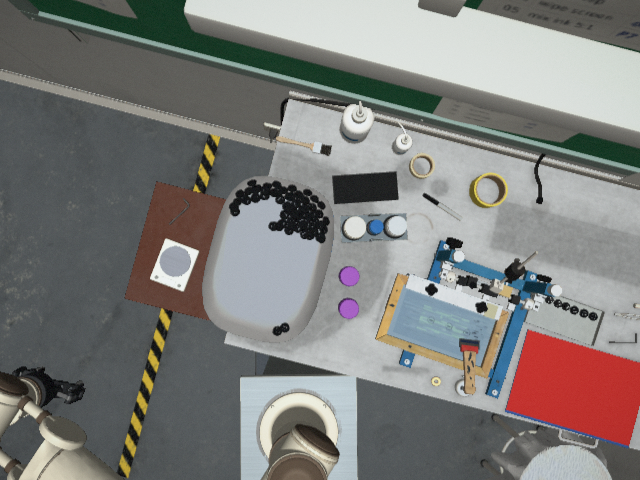

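Two off-white pots flank the blue lid on the rack: top (354,228), (376,227) and (396,226), or in scene (363,265), (383,280) and (398,292). The mat is at top (365,187) and the pan at top (175,262). Look-alikes are the two purple pots at top (348,276) and (348,308), and the white bottles at (357,120) and (402,143). I'll check with close crops.

```bash
cat > h.py <<'E'
import numpy as np, cv2
from workcell import manip, read_camera, camera_params
def proj(n,P):
    c=camera_params(n); return cv2.projectPoints(np.float64(P).reshape(-1,3),c["rvec"],c["tvec"],c["K"],None)[0].reshape(-1,2)
def ray(n,p):
    c=camera_params(n);R=cv2.Rodrigues(c["rvec"])[0]
    d=R.T@np.linalg.inv(c["K"])@np.array([p[0],p[1],1.]); return -R.T@c["tvec"],d/np.linalg.norm(d)
def onz(n,p,z):
    o,d=ray(n,p); return o+d*(z-o[2])/d[2]
def tri(p1,p2,n1="top",n2="scene"):
    o1,d1=ray(n1,p1);o2,d2=ray(n2,p2)
    s=np.linalg.lstsq(np.c_[d1,-d2],o2-o1,rcond=None)[0]
    a=o1+s[0]*d1;b=o2+s[1]*d2
    return (a+b)/2,np.linalg.norm(a-b)
def crop(im,x,y,w,h,k,f): cv2.imwrite(f,cv2.resize(im[y:y+h,x:x+w],None,fx=k,fy=k,interpolation=cv2.INTER_CUBIC))
np.set_printoptions(precision=4,suppress=True)
E
python3 - <<'E'
from h import *
t=cv2.imread("pics/top0.png");s=cv2.imread("pics/scene0.png")
a=cv2.resize(t[165:255,320:420],None,fx=5,fy=5,interpolation=cv2.INTER_CUBIC)
cv2.imwrite("pics/t1.png",a)
crop(s,330,235,140,90,5,"pics/s1.png")
crop(t,140,225,75,75,7,"pics/t2.png")
crop(s,170,175,120,60,6,"pics/s2.png")
E
```

```text
(no output)
```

View pics/t1.png

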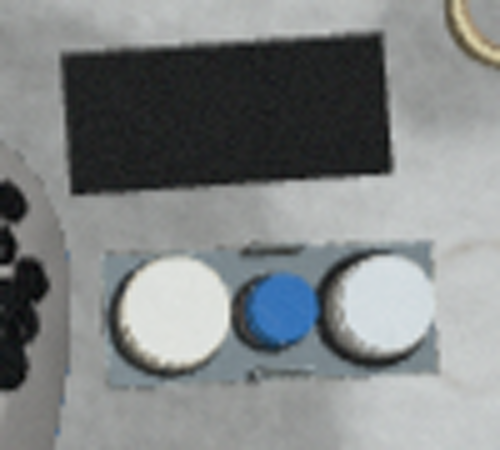

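View pics/s1.png

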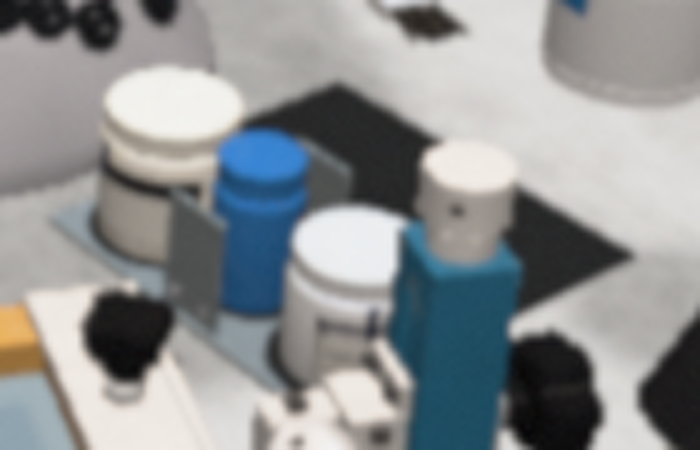

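View pics/t2.png

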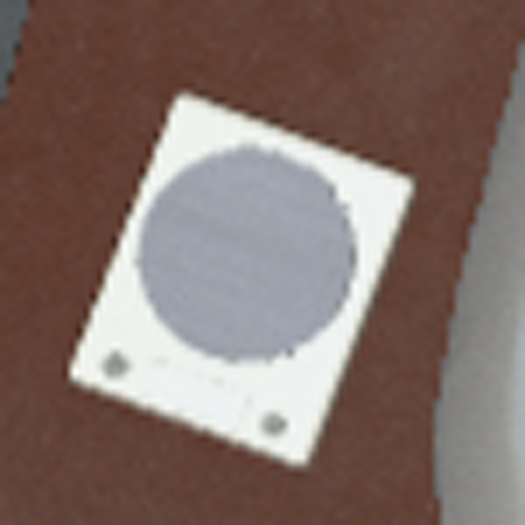

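View pics/s2.png

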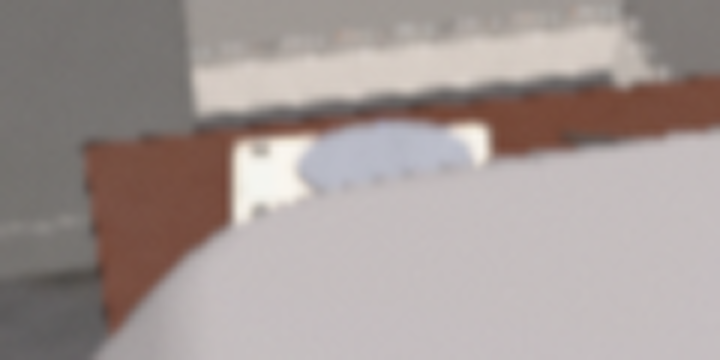

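The crops confirm it. The larger cream-lidded pot is on the left at top (354,227), the blue lid is at (376,227), and the smaller grey-lidded pot is on the right at (396,225). The post stands just in front of the short pot in the scene view. Next I'll measure by masks.

```bash
cat > m.py <<'E'
from h import *
def blob(im,lo,hi,roi,hsv=True):
    x,y,w,h=roi; k=4
    sub=cv2.resize(im[y:y+h,x:x+w],None,fx=k,fy=k,interpolation=cv2.INTER_CUBIC)
    if hsv: sub=cv2.cvtColor(sub,cv2.COLOR_BGR2HSV)
    m=cv2.inRange(sub,np.array(lo),np.array(hi))
    m=cv2.morphologyEx(m,cv2.MORPH_OPEN,np.ones((7,7)))
    cs,_=cv2.findContours(m,cv2.RETR_EXTERNAL,cv2.CHAIN_APPROX_NONE)
    c=max(cs,key=cv2.contourArea)
    e=cv2.fitEllipse(cv2.convexHull(c)); ctr=(np.array(e[0])+.5)/k-.5+[x,y]
    r=cv2.minAreaRect(c); box=(cv2.boxPoints(r)+.5)/k-.5+[x,y]
    return ctr,np.array(e[1])/k,box
E
python3 - <<'E'
from m import *
t=cv2.imread("pics/top0.png");s=cv2.imread("pics/scene0.png")
for nm,p in dict(w=(354,227),sh=(396,225),gr=(340,240)).items(): print(nm,t[p[1],p[0]],cv2.cvtColor(t,cv2.COLOR_BGR2HSV)[p[1],p[0]])
hs=cv2.cvtColor(s,cv2.COLOR_BGR2HSV)
for p in [(364,256),(382,266),(400,284)]: print(s[p[1],p[0]],hs[p[1],p[0]])
W=blob(t,(0,0,205),(180,60,255),(338,212,32,32)); S=blob(t,(0,0,205),(180,60,255),(382,212,26,30))
B=blob(t,(100,120,150),(125,255,255),(364,215,24,25))
P=blob(t,(110,20,120),(130,70,200),(150,235,50,50))
M=blob(t,(0,0,0),(180,255,70),(328,168,76,42))
for n,b,z,ad in (("wide",W,.066,.057),("short",S,.059,.051),("slim",B,.07,.038),("pan",P,.023,.084)):
    o,d=ray("top",b[0]); X=onz("top",b[0],z); dist=np.linalg.norm(X-o)
    print(n,b[0],b[1],"diam",b[1]*dist*.001/559.58*1000, X)
print("mat",M[0]); 
for q in M[2]: print(q,onz("top",q,.003))
print("scene")
SW=blob(s,(0,0,205),(180,60,255),(345,245,40,20));print(SW[0],SW[1])
SB=blob(s,(100,120,150),(125,255,255),(365,255,35,30));print(SB[0],SB[1])
SS=blob(s,(0,0,205),(180,60,255),(385,270,30,22));print(SS[0],SS[1])
print(tri(W[0],SW[0]),tri(B[0],SB[0]),tri(S[0],SS[0]))
print("base",onz("top",(297,425),0))
E
```

```text
w [220 223 220] [ 60   3 223]
sh [222 219 210] [ 98  14 222]
gr [144 146 144] [ 60   3 146]
[237 241 242] [ 24   5 242]
[211 133  57] [105 186 211]
[240 238 236] [105   4 240]
wide [354.9534 226.6668] [20.5178 20.886 ] diam [0.0546 0.0556] [ 0.5517 -0.1532  0.066 ]
short [397.3492 225.173 ] [18.0341 18.2372] diam [0.0487 0.0493] [ 0.5554 -0.2674  0.059 ]
slim [376.4822 225.9985] [12.715 13.317] diam [0.0339 0.0355] [ 0.5528 -0.21    0.07  ]
pan [169.9173 269.2845] [2.467  3.4457] diam [0.0069 0.0096] [0.4424 0.3456 0.023 ]
mat [365.0321 186.9179]
[331.9478 175.6803] [ 0.698  -0.0965  0.003 ]
[395.8593 171.2726] [ 0.7094 -0.2747  0.003 ]
[397.7836 199.1744] [ 0.6314 -0.2789  0.003 ]
[333.872  203.5821] [ 0.6202 -0.1011  0.003 ]
scene
[364.5276 255.2667] [14.4788 27.4356]
[382.2544 265.9294] [10.0891 17.3346]
[400.3239 283.6654] [14.7522 22.6903]
(array([ 0.5529, -0.1542,  0.0643]), np.float64(0.002593100064591325)) (array([ 0.5539, -0.211 ,  0.0681]), np.float64(0.0023083156145732725)) (array([ 0.5552, -0.2674,  0.0577]), np.float64(0.0005757178790748317))
base [0.0153 0.0051 0.    ]
```

```bash
cat >> h.py <<'E'
from scipy.spatial.transform import Rotation as Ro
def go(p,yaw):
    s=manip.state(); R=Ro.from_euler('xyz',s['eef_rot']); T=Ro.from_euler('xyz',[np.pi,0,yaw])
    d=R.inv().apply(np.array(p)-s['position'])*1000
    print("clock %.2f pos"%s['clock'],s['position'],"rpy",s['eef_rot'],"F",s['ft_force'],"w %.3f"%s['grip_width']); print("xyz mm",np.round(d,1),"rot",np.round((R.inv()*T).as_rotvec(),3), "q",s['joint_positions'])
E
python3 - <<'E'
from m import *
t=cv2.imread("pics/top0.png");s=cv2.imread("pics/scene0.png")
ht=cv2.cvtColor(t,cv2.COLOR_BGR2HSV);print(ht[261,175],ht[255,180],ht[250,176],ht[282,178])
P=blob(t,(100,15,120),(135,80,215),(152,238,46,46))
o,_=ray("top",P[0]);X=onz("top",P[0],.023);print("pan",P[0],P[1],P[1]*np.linalg.norm(X-o)/559.58,X)
hs=cv2.cvtColor(s,cv2.COLOR_BGR2HSV);print(hs[201,234],hs[199,215],hs[206,238])
# predicted pan rim in scene
a=np.linspace(0,2*np.pi,13)[:-1]
for z in(.003,.023,.043):
    c=onz("top",P[0],z); q=proj("scene",np.c_[c[0]+.042*np.cos(a),c[1]+.042*np.sin(a),0*a+z]); print(z,"top row",q[:,1].min(),"l/r",q[:,0].min(),q[:,0].max(),"ctr",proj("scene",c))
m=cv2.inRange(hs,(105,12,150),(130,80,235))[190:215,200:260]; ys,xs=np.nonzero(m);print("scene pan rows",ys.min()+190,ys.max()+190,"cols",xs.min()+200,xs.max()+200)
# post cap (scene crop 470,175 /5 ; top?)
crop(t,400,150,110,150,5,"pics/t3.png")
for n,p,z in(("tape",(422,166),.025),("marker mid",(442,206),.007),("frame corner",(453,243),.11)): print(n,onz("top",p,z))
go((.5525,-.1535,.17),1.603)
E
```

```text
[108  22 172] [108  22 177] [110  22 175] [ 60   3 242]
pan [174.6691 260.9973] [29.9256 30.518 ] [0.0836 0.0853] [0.4647 0.3329 0.023 ]
[115  17 197] [ 17  17 235] [  0   8 194]
0.003 top row 200.44968236323882 l/r 218.051411598779 247.83416695309498 ctr [[232.9662 206.5168]]
0.023 top row 194.6968323144461 l/r 217.9546258532411 248.0335284010721 ctr [[233.0179 200.6622]]
0.043 top row 188.8315618173196 l/r 217.85589178708298 248.2368902192659 ctr [[233.0707 194.6899]]
scene pan rows 196 205 cols 220 247
tape [ 0.7201 -0.3433  0.025 ]
marker mid [ 0.6112 -0.401   0.007 ]
frame corner [ 0.5049 -0.4023  0.11  ]
clock 0.10 pos [0.2011 0.5381 0.2304] rpy [-3.1399 -0.0003  2.7838] F [-0.2992  0.6752 -0.3415] w 1.002
xyz mm [-571.4 -524.6   61.1] rot [-0.002  0.001  1.181] q [ 1.0029  0.159   1.5982 -0.      1.3862 -0.2101]
```

View pics/t3.png

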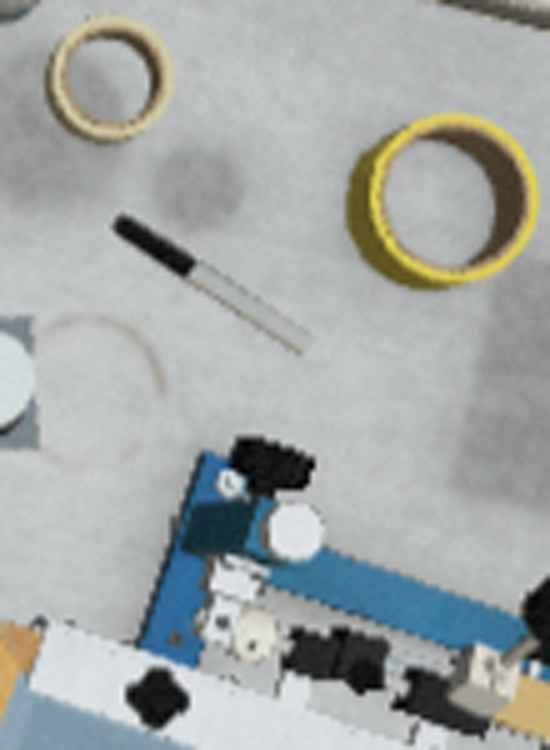

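The pot lids triangulate to z = 0.064, 0.068 and 0.058, against 0.066, 0.070 and 0.059 expected. The pots are 114 mm apart as stated, and the pan measures 84 mm across at z ≈ 0.02, so everything is consistent. I'll move above the wide pot.

drive_tool --plan '[{"grip": -1,"xyz": [-29,-26,0],"rot": [0,0,0.06]},{"grip": -1,"xyz": [-64,-59,0],"rot": [0,0,0.13]},{"grip": -1,"xyz": [-100,-92,0],"rot": [0,0,0.21]},{"grip": -1,"xyz": [-136,-125,0],"rot": [0,0,0.28]},{"grip": -1,"xyz": [-172,-158,0],"rot": [0,0,0.36]},{"grip": -1,"xyz": [-208,-191,0],"rot": [0,0,0.43]},{"grip": -1,"xyz": [-244,-224,0],"rot": [0,0,0.5]},{"grip": -1,"xyz": [-280,-257,0],"rot": [0,0,0.58]},{"grip": -1,"xyz": [-316,-290,0],"rot": [0,0,0.65]},{"grip": -1,"xyz": [-352,-323,0],"rot": [0,0,0.73]}]' --force 40

```text
clock: 1.1
position: [0.418, 0.1104, 0.2307]
eef_rot: [-3.14, 0.001, 2.051]
ft_force: [0.3, 0.3, 0.6]
grip_width: 1.002
```

```bash
python3 -c "
from h import *
go((.552,-.1535,.15),1.603)"
```

```text
clock 1.10 pos [0.418  0.1104 0.2307] rpy [-3.1403  0.0008  2.0506] F [0.2911 0.3419 0.6387] w 1.002
xyz mm [-295.9   -2.8   80.9] rot [-0.001  0.001  0.448] q [-0.0219 -0.2277  1.9742 -0.0013  1.3959 -0.5014]
```

drive_tool --plan '[{"grip": -1,"xyz": [-40,0,0],"rot": [0,0,0.06]},{"grip": -1,"xyz": [-80,0,0],"rot": [0,0,0.12]},{"grip": -1,"xyz": [-120,0,10],"rot": [0,0,0.18]},{"grip": -1,"xyz": [-160,-1,20],"rot": [0,0,0.24]},{"grip": -1,"xyz": [-200,-2,35],"rot": [0,0,0.3]},{"grip": -1,"xyz": [-240,-3,50],"rot": [0,0,0.36]},{"grip": -1,"xyz": [-275,-3,65],"rot": [0,0,0.42]},{"grip": -1,"xyz": [-296,-3,81],"rot": [0,0,0.448]},{"grip": -1,"xyz": [-296,-3,81],"rot": [0,0,0.448]},{"grip": -1,"xyz": [-296,-3,81],"rot": [0,0,0.448]}]'

```text
clock: 2.1
position: [0.5512, -0.1533, 0.1492]
eef_rot: [-3.139, -0.0, 1.602]
ft_force: [-0.4, 0.4, -1.2]
grip_width: 1.002
```

```bash
python3 -c "
from h import *
go((.552,-.1535,.012),1.603)
t=read_camera('top');s=read_camera('scene')
a=cv2.resize(t[165:265,310:420],(440,400),interpolation=cv2.INTER_CUBIC);b=cv2.resize(s[190:330,310:450],(400,400));cv2.imwrite('pics/a1.png',np.hstack([a,b])[:, :800])"
```

```text
clock 2.10 pos [ 0.5512 -0.1533  0.1492] rpy [-3.139  -0.0001  1.6025] F [-0.3944  0.4092 -1.1912] w 1.002
xyz mm [ -0.2   1.1 137.2] rot [-0.003 -0.    -0.001] q [-0.4818  0.2283  1.6848 -0.0013  1.2309 -0.513 ]
```

View pics/a1.png

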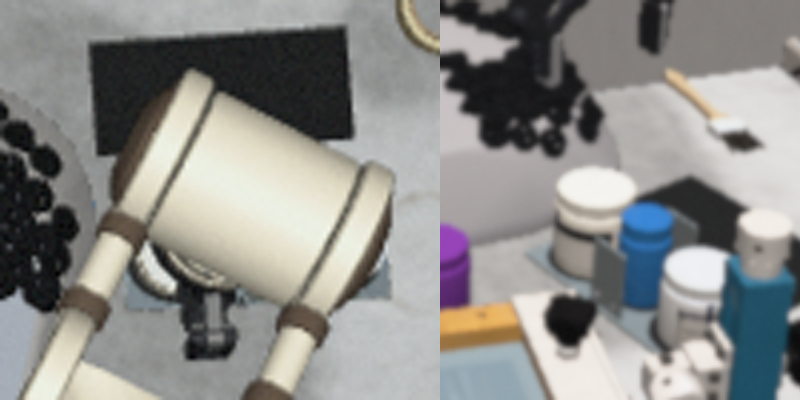

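The gripper hangs over the wide pot with its near finger clear of the pot on the robot side (crop 210,330), and the rack is undisturbed. Descending.

drive_tool --plan '[{"grip": -1,"xyz": [0,1,20],"rot": [0,0,0]},{"grip": -1,"xyz": [0,1,40],"rot": [0,0,0]},{"grip": -1,"xyz": [0,1,60],"rot": [0,0,0]},{"grip": -1,"xyz": [0,1,80],"rot": [0,0,0]},{"grip": -1,"xyz": [0,1,98],"rot": [0,0,0]},{"grip": -1,"xyz": [0,1,113],"rot": [0,0,0]},{"grip": -1,"xyz": [0,1,125],"rot": [0,0,0]},{"grip": -1,"xyz": [0,1,133],"rot": [0,0,0]},{"grip": -1,"xyz": [0,1,137],"rot": [0,0,0]},{"grip": -1,"xyz": [0,1,137],"rot": [0,0,0]}]'

```text
clock: 3.2
position: [0.5527, -0.1529, 0.0133]
eef_rot: [-3.141, 0.001, 1.604]
ft_force: [1.1, 0.1, 0.0]
grip_width: 0.998
```

drive_tool --plan '[{"grip": 1,"xyz": [0,0,0],"rot": [0,0,0]},{"grip": 1,"xyz": [0,0,0],"rot": [0,0,0]},{"grip": 1,"xyz": [0,0,0],"rot": [0,0,0]},{"grip": 1,"xyz": [0,0,0],"rot": [0,0,0]},{"grip": 1,"xyz": [0,0,0],"rot": [0,0,0]},{"grip": 1,"xyz": [0,0,0],"rot": [0,0,0]},{"grip": 1,"xyz": [0,0,0],"rot": [0,0,0]},{"grip": 1,"xyz": [0,0,0],"rot": [0,0,0]},{"grip": 1,"xyz": [0,0,0],"rot": [0,0,0]},{"grip": 1,"xyz": [0,0,0],"rot": [0,0,0]}]' --force 40

```text
clock: 4.2
position: [0.5536, -0.1534, 0.0143]
eef_rot: [3.141, 0.002, 1.604]
ft_force: [0.4, 0.2, 5.8]
grip_width: 0.697
```

```bash
python3 -c "
from h import *
go((.552,-.1535,.1),1.603)
t=read_camera('top');s=read_camera('scene')
a=cv2.resize(t[165:265,310:420],(440,400),interpolation=cv2.INTER_CUBIC);b=cv2.resize(s[220:310,330:420],(360,400));cv2.imwrite('pics/a2.png',np.hstack([a,b])[:, :800])"
```

```text
clock 4.20 pos [ 0.5536 -0.1534  0.0143] rpy [3.1406 0.002  1.6038] F [0.3625 0.245  5.8166] w 0.697
xyz mm [ -0.3  -1.5 -85.7] rot [0.001 0.002 0.001] q [-0.4799  0.422   1.7432 -0.0015  0.9745 -0.512 ]
```

View pics/a2.png

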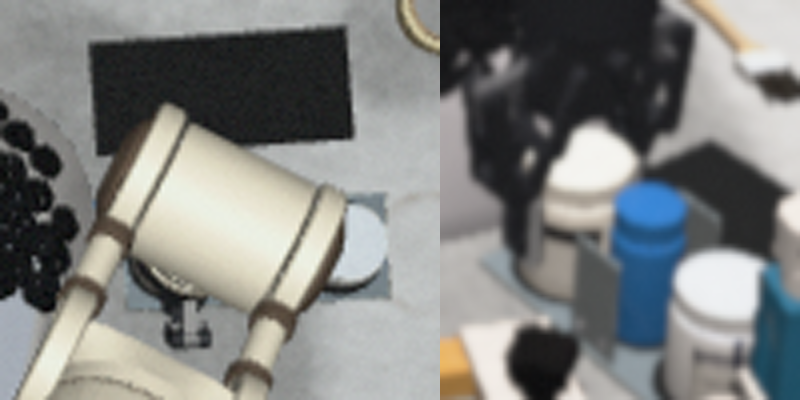

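Opening 0.697 × 85 = 59 mm matches the wide pot. I'll lift it and carry it to the mat.

drive_tool --plan '[{"grip": 1,"xyz": [0,0,-10],"rot": [0,0,0]},{"grip": 1,"xyz": [0,0,-25],"rot": [0,0,0]},{"grip": 1,"xyz": [0,0,-45],"rot": [0,0,0]},{"grip": 1,"xyz": [0,5,-62],"rot": [0,0,0]},{"grip": 1,"xyz": [0,20,-72],"rot": [0,0,0]},{"grip": 1,"xyz": [0,40,-75],"rot": [0,0,0]},{"grip": 1,"xyz": [0,65,-75],"rot": [0,0,0]},{"grip": 1,"xyz": [0,88,-75],"rot": [0,0,0]},{"grip": 1,"xyz": [0,103,-75],"rot": [0,0,0]},{"grip": 1,"xyz": [0,109,-75],"rot": [0,0,0]}]'

```text
clock: 5.3
position: [0.6634, -0.1494, 0.09]
eef_rot: [3.14, 0.002, 1.604]
ft_force: [-0.3, 0.2, -2.6]
grip_width: 0.696
```

```bash
python3 -c "
from h import *
go((.6624,-.1499,.014),1.603)
t=read_camera('top');s=read_camera('scene')
a=cv2.resize(t[145:245,310:420],(440,400),interpolation=cv2.INTER_CUBIC);b=cv2.resize(s[200:320,310:430],(360,400));cv2.imwrite('pics/a3.png',np.hstack([a,b])[:, :800])"
```

```text
clock 5.30 pos [ 0.6634 -0.1494  0.09  ] rpy [3.14   0.0022 1.6043] F [-0.3457  0.1867 -2.5901] w 0.696
xyz mm [-0.3 -1.1 76. ] rot [0.002 0.002 0.001] q [-0.3982  0.5501  1.389  -0.0015  1.2001 -0.4312]
```

View pics/a3.png

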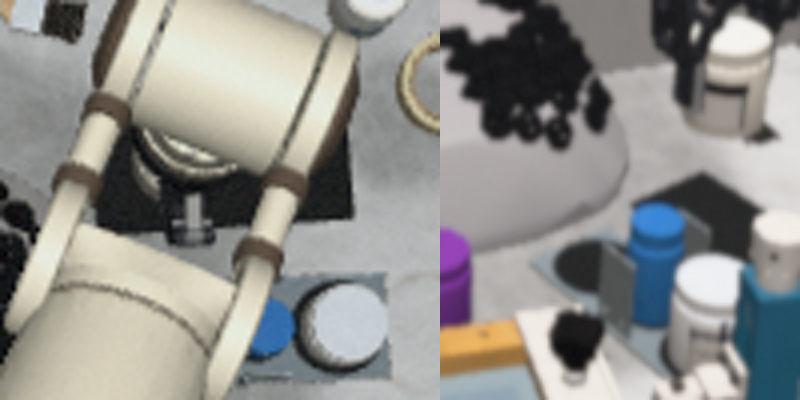

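The wide pot is held upright above the mat and its black seat disc is now bare (scene crop 590,265). Lowering it.

drive_tool --plan '[{"grip": 1,"xyz": [0,-1,12],"rot": [0,0,0]},{"grip": 1,"xyz": [0,-1,28],"rot": [0,0,0]},{"grip": 1,"xyz": [0,-1,44],"rot": [0,0,0]},{"grip": 1,"xyz": [0,-1,58],"rot": [0,0,0]},{"grip": 1,"xyz": [0,-1,67],"rot": [0,0,0]},{"grip": 1,"xyz": [0,-1,72],"rot": [0,0,0]},{"grip": 1,"xyz": [0,-1,75],"rot": [0,0,0]},{"grip": 1,"xyz": [0,-1,76],"rot": [0,0,0]},{"grip": 1,"xyz": [0,-1,76],"rot": [0,0,0]},{"grip": 1,"xyz": [0,-1,76],"rot": [0,0,0]}]'

```text
clock: 6.4
position: [0.6621, -0.1499, 0.0144]
eef_rot: [3.14, 0.003, 1.604]
ft_force: [-0.5, 0.3, -2.2]
grip_width: 0.692
```

```bash
python3 -c "
from h import *
go((.6624,-.1499,.013),1.603)"
```

```text
clock 6.40 pos [ 0.6621 -0.1499  0.0144] rpy [3.1396 0.0026 1.6042] F [-0.5077  0.3171 -2.1639] w 0.692
xyz mm [-0.   0.3  1.4] rot [0.002 0.003 0.001] q [-0.3995  0.645   1.4158 -0.0017  1.0778 -0.4321]
```

drive_tool --plan '[{"grip": 1,"xyz": [0,0,1],"rot": [0,0,0]},{"grip": 1,"xyz": [0,0,1.5],"rot": [0,0,0]},{"grip": 1,"xyz": [0,0,1.5],"rot": [0,0,0]},{"grip": 0.2,"xyz": [0,0,1.5],"rot": [0,0,0]},{"grip": -0.5,"xyz": [0,0,1.5],"rot": [0,0,0]},{"grip": -1,"xyz": [0,0,1.5],"rot": [0,0,0]},{"grip": -1,"xyz": [0,0,1.5],"rot": [0,0,0]},{"grip": -1,"xyz": [0,0,1.5],"rot": [0,0,0]},{"grip": -1,"xyz": [0,0,1.5],"rot": [0,0,0]},{"grip": -1,"xyz": [0,0,1.5],"rot": [0,0,0]}]'

```text
clock: 7.4
position: [0.6622, -0.1499, 0.0129]
eef_rot: [3.14, 0.003, 1.604]
ft_force: [0.0, -0.3, 0.1]
grip_width: 0.999
```

drive_tool --plan '[{"grip": -1,"xyz": [0,0,-6],"rot": [0,0,0]},{"grip": -1,"xyz": [0,0,-18],"rot": [0,0,0]},{"grip": -1,"xyz": [0,0,-38],"rot": [0,0,0]},{"grip": -1,"xyz": [0,0,-60],"rot": [0,0,0]},{"grip": -1,"xyz": [0,0,-85],"rot": [0,0,0]},{"grip": -1,"xyz": [-15,-10,-110],"rot": [0,0,0]},{"grip": -1,"xyz": [-40,-35,-130],"rot": [0,0,0]},{"grip": -1,"xyz": [-75,-65,-135],"rot": [0,0,0]},{"grip": -1,"xyz": [-105,-95,-135],"rot": [0,0,0]},{"grip": -1,"xyz": [-114,-110,-135],"rot": [0,0,0]}]'

```text
clock: 8.4
position: [0.5542, -0.2702, 0.1498]
eef_rot: [3.138, 0.005, 1.601]
ft_force: [-0.3, 0.1, -0.5]
grip_width: 1.002
```

```bash
python3 -c "
from h import *
go((.5553,-.2674,.012),1.603)
t=read_camera('top');s=read_camera('scene');cv2.imwrite('pics/top4.png',t);cv2.imwrite('pics/scene4.png',s)
a=cv2.resize(t[145:245,310:420],(440,400),interpolation=cv2.INTER_CUBIC);b=cv2.resize(s[200:320,340:460],(360,400));cv2.imwrite('pics/a4.png',np.hstack([a,b])[:, :800])"
```

```text
clock 8.40 pos [ 0.5542 -0.2702  0.1498] rpy [3.1381 0.005  1.6012] F [-0.3092  0.1207 -0.472 ] w 1.002
xyz mm [  3.5   0.7 137.8] rot [ 0.003  0.005 -0.002] q [-0.6485  0.3301  1.5588 -0.0018  1.2469 -0.6784]
```

View pics/a4.png

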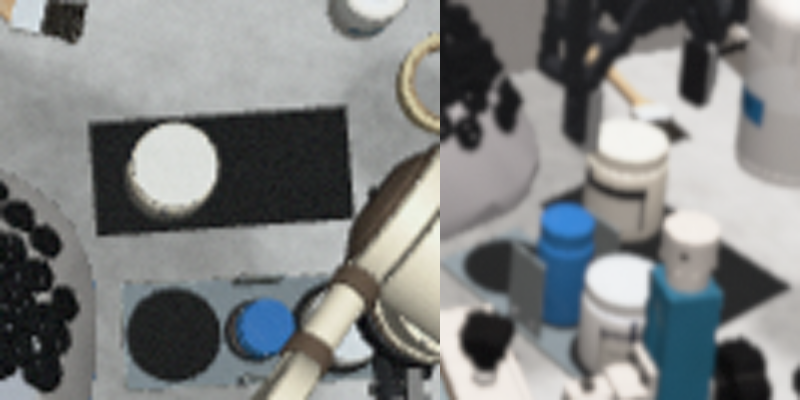

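The wide pot stands on the mat (crop 175,165) with free room to its right, and the gripper is over the short pot. Descending and gripping.

drive_tool --plan '[{"grip": -1,"xyz": [3,1,10],"rot": [0,0,0]},{"grip": -1,"xyz": [3,1,35],"rot": [0,0,0]},{"grip": -1,"xyz": [3,1,60],"rot": [0,0,0]},{"grip": -1,"xyz": [3,1,80],"rot": [0,0,0]},{"grip": -1,"xyz": [3,1,98],"rot": [0,0,0]},{"grip": -1,"xyz": [3,1,113],"rot": [0,0,0]},{"grip": -1,"xyz": [3,1,125],"rot": [0,0,0]},{"grip": -1,"xyz": [3,1,133],"rot": [0,0,0]},{"grip": -1,"xyz": [3,1,137],"rot": [0,0,0]},{"grip": -1,"xyz": [3,1,138],"rot": [0,0,0]}]'

```text
clock: 9.5
position: [0.5559, -0.2659, 0.0108]
eef_rot: [3.139, 0.003, 1.601]
ft_force: [-0.8, 0.7, 0.1]
grip_width: 0.997
```

drive_tool --plan '[{"grip": 1,"xyz": [0,0,0],"rot": [0,0,0]},{"grip": 1,"xyz": [0,0,0],"rot": [0,0,0]},{"grip": 1,"xyz": [0,0,0],"rot": [0,0,0]},{"grip": 1,"xyz": [0,0,0],"rot": [0,0,0]},{"grip": 1,"xyz": [0,0,0],"rot": [0,0,0]},{"grip": 1,"xyz": [0,0,0],"rot": [0,0,0]},{"grip": 1,"xyz": [0,0,0],"rot": [0,0,0]},{"grip": 1,"xyz": [0,0,0],"rot": [0,0,0]},{"grip": 1,"xyz": [0,0,0],"rot": [0,0,0]},{"grip": 1,"xyz": [0,0,0],"rot": [0,0,0]}]' --force 40

```text
clock: 10.5
position: [0.5567, -0.2665, 0.0119]
eef_rot: [3.137, 0.004, 1.601]
ft_force: [-0.0, -0.5, 5.5]
grip_width: 0.62
```

```bash
python3 -c "
from h import *
go((.6675,-.2297,.1),1.603)"
```

```text
clock 10.50 pos [ 0.5567 -0.2665  0.0119] rpy [3.1374 0.0043 1.6011] F [-0.0086 -0.5219  5.4808] w 0.620
xyz mm [ 33.  112.3 -87.8] rot [ 0.004  0.004 -0.002] q [-0.6416  0.5138  1.6181 -0.0009  1.0037 -0.6715]
```

drive_tool --plan '[{"grip": 1,"xyz": [0,0,-10],"rot": [0,0,0]},{"grip": 1,"xyz": [0,0,-25],"rot": [0,0,0]},{"grip": 1,"xyz": [0,0,-47],"rot": [0,0,0]},{"grip": 1,"xyz": [0,5,-67],"rot": [0,0,0]},{"grip": 1,"xyz": [3,20,-82],"rot": [0,0,0]},{"grip": 1,"xyz": [10,42,-87],"rot": [0,0,0]},{"grip": 1,"xyz": [18,68,-87],"rot": [0,0,0]},{"grip": 1,"xyz": [25,92,-87],"rot": [0,0,0]},{"grip": 1,"xyz": [31,107,-87],"rot": [0,0,0]},{"grip": 1,"xyz": [33,112,-87],"rot": [0,0,0]}]'

```text
clock: 11.5
position: [0.6683, -0.2287, 0.0997]
eef_rot: [3.137, 0.004, 1.603]
ft_force: [-1.2, -0.2, -2.4]
grip_width: 0.621
```

```bash
python3 -c "
from h import *
go((.6675,-.2297,.0115),1.603)
s=read_camera('scene');t=read_camera('top')
a=cv2.resize(t[145:245,310:420],(440,400),interpolation=cv2.INTER_CUBIC);b=cv2.resize(s[200:320,340:460],(360,400));cv2.imwrite('pics/a5.png',np.hstack([a,b])[:, :800])"
```

```text
clock 11.50 pos [ 0.6683 -0.2287  0.0997] rpy [3.137  0.0042 1.6026] F [-1.1514 -0.1735 -2.4341] w 0.621
xyz mm [-0.6 -1.2 88.2] rot [ 0.005  0.004 -0.   ] q [-0.4998  0.5999  1.2965 -0.0014  1.2391 -0.5311]
```

View pics/a5.png

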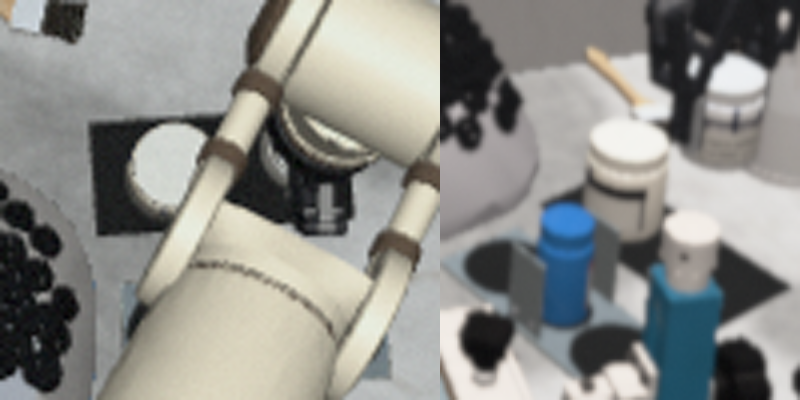

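The short pot is held upright over the right part of the mat, clear of the wide pot, and the hardener is still in its bay. Lowering.

drive_tool --plan '[{"grip": 1,"xyz": [0,-1,12],"rot": [0,0,0]},{"grip": 1,"xyz": [0,-1,30],"rot": [0,0,0]},{"grip": 1,"xyz": [0,-1,48],"rot": [0,0,0]},{"grip": 1,"xyz": [0,-1,64],"rot": [0,0,0]},{"grip": 1,"xyz": [0,-1,76],"rot": [0,0,0]},{"grip": 1,"xyz": [0,-1,83],"rot": [0,0,0]},{"grip": 1,"xyz": [0,-1,87],"rot": [0,0,0]},{"grip": 1,"xyz": [0,-1,88],"rot": [0,0,0]},{"grip": 1,"xyz": [0,-1,89],"rot": [0,0,0]},{"grip": 1,"xyz": [0,-1,89],"rot": [0,0,0]}]'

```text
clock: 12.6
position: [0.6671, -0.23, 0.0112]
eef_rot: [3.137, 0.005, 1.602]
ft_force: [-0.1, -0.3, -1.0]
grip_width: 0.624
```

drive_tool --plan '[{"grip": 1,"xyz": [0,0,0.5],"rot": [0,0,0]},{"grip": 1,"xyz": [0,0,0.5],"rot": [0,0,0]},{"grip": 1,"xyz": [0,0,0.5],"rot": [0,0,0]},{"grip": 0.2,"xyz": [0,0,0.5],"rot": [0,0,0]},{"grip": -0.5,"xyz": [0,0,0.5],"rot": [0,0,0]},{"grip": -1,"xyz": [0,0,0.5],"rot": [0,0,0]},{"grip": -1,"xyz": [0,0,0.5],"rot": [0,0,0]},{"grip": -1,"xyz": [0,0,0.5],"rot": [0,0,0]},{"grip": -1,"xyz": [0,0,0.5],"rot": [0,0,0]},{"grip": -1,"xyz": [0,0,0.5],"rot": [0,0,0]}]'

```text
clock: 13.6
position: [0.6672, -0.23, 0.0107]
eef_rot: [3.137, 0.005, 1.602]
ft_force: [-0.1, 0.4, 0.0]
grip_width: 1.002
```

drive_tool --plan '[{"grip": -1,"xyz": [0,0,-6],"rot": [0,0,0]},{"grip": -1,"xyz": [0,0,-18],"rot": [0,0,0]},{"grip": -1,"xyz": [0,0,-38],"rot": [0,0,0]},{"grip": -1,"xyz": [0,0,-60],"rot": [0,0,0]},{"grip": -1,"xyz": [0,0,-85],"rot": [0,0,0]},{"grip": -1,"xyz": [0,-10,-115],"rot": [0,0,0]},{"grip": -1,"xyz": [5,-40,-140],"rot": [0,0,0.1]},{"grip": -1,"xyz": [10,-75,-150],"rot": [0,0,0.22]},{"grip": -1,"xyz": [13,-100,-150],"rot": [0,0,0.35]},{"grip": -1,"xyz": [14,-113,-150],"rot": [0,0,0.48]}]'

```text
clock: 14.6
position: [0.5518, -0.2188, 0.162]
eef_rot: [3.133, 0.003, 1.116]
ft_force: [0.2, -0.4, -1.1]
grip_width: 1.005
```

```bash
python3 -c "
from h import *
go((.5535,-.2105,.15),.032)
s=read_camera('scene');t=read_camera('top');cv2.imwrite('pics/top6.png',t);cv2.imwrite('pics/scene6.png',s)
a=cv2.resize(t[145:245,310:420],(440,400),interpolation=cv2.INTER_CUBIC);b=cv2.resize(s[200:320,340:460],(360,400));cv2.imwrite('pics/a6.png',np.hstack([a,b])[:, :800])"
```

```text
clock 14.60 pos [ 0.5518 -0.2188  0.162 ] rpy [3.1329 0.0025 1.1164] F [ 0.1591 -0.3609 -1.0743] w 1.005
xyz mm [ 8.2 -2.2 12. ] rot [ 0.009 -0.002  1.084] q [-0.5801  0.2591  1.621  -0.0015  1.2526 -0.1253]
```

View pics/a6.png

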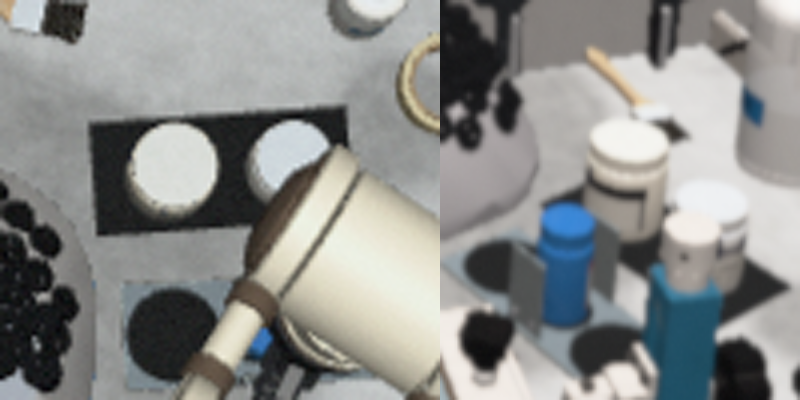

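Both ink pots stand upright on the mat (crop 175,165 and 290,160) and the hardener hasn't moved. Turning the gripper for the bay.

drive_tool --plan '[{"grip": -1,"xyz": [4,-1,5],"rot": [0,0,0.12]},{"grip": -1,"xyz": [8,-2,10],"rot": [0,0,0.26]},{"grip": -1,"xyz": [8,-2,12],"rot": [0,0,0.4]},{"grip": -1,"xyz": [8,-2,12],"rot": [0,0,0.54]},{"grip": -1,"xyz": [8,-2,12],"rot": [0,0,0.68]},{"grip": -1,"xyz": [8,-2,12],"rot": [0,0,0.82]},{"grip": -1,"xyz": [8,-2,12],"rot": [0,0,0.96]},{"grip": -1,"xyz": [8,-2,12],"rot": [0.009,-0.002,1.084]},{"grip": -1,"xyz": [8,-2,12],"rot": [0.009,-0.002,1.084]},{"grip": -1,"xyz": [8,-2,12],"rot": [0.009,-0.002,1.084]}]'

```text
clock: 15.7
position: [0.5546, -0.2111, 0.1499]
eef_rot: [3.142, -0.001, 0.042]
ft_force: [0.0, -0.2, -0.1]
grip_width: 1.002
```

```bash
python3 -c "
from m import *
go((.5535,-.2105,.016),.032)
t=cv2.imread('pics/top4.png')
D=blob(t,(0,0,0),(180,255,80),(336,214,34,32));o,_=ray('top',D[0]);X=onz('top',D[0],.004);print('wide seat',X,D[1]*np.linalg.norm(X-o)/559.6)
s=read_camera('scene');cv2.imwrite('pics/scene7.png',s)
b=cv2.resize(s[200:320,340:460],(480,480));cv2.imwrite('pics/a7.png',b)"
```

```text
clock 15.70 pos [ 0.5546 -0.2111  0.1499] rpy [ 3.1415 -0.0008  0.0418] F [ 0.0188 -0.236  -0.0882] w 1.002
xyz mm [ -1.2  -0.6 133.9] rot [ 0.    -0.001  0.01 ] q [-0.5673  0.2771  1.6245  0.0004  1.2393  0.9616]
wide seat [ 0.5511 -0.1533  0.004 ] [0.0644 0.0654]
```

View pics/a7.png

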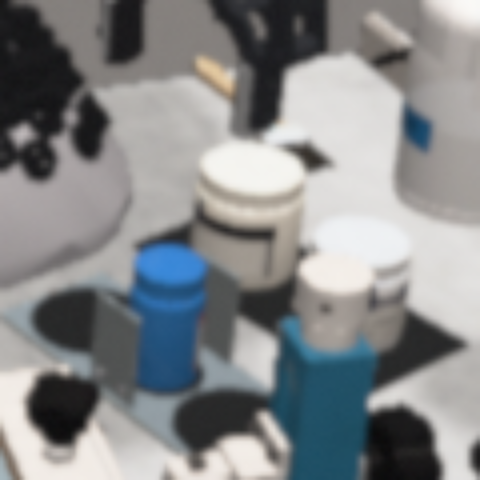

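The wide seat disc measures (0.551, -0.153), the same as the pot did at the start. Descending on the hardener; the cheeks stay outside the pads.

drive_tool --plan '[{"grip": -1,"xyz": [-1,-1,10],"rot": [0,0,0.01]},{"grip": -1,"xyz": [-1,-1,30],"rot": [0,0,0.01]},{"grip": -1,"xyz": [-1,-1,50],"rot": [0,0,0.01]},{"grip": -1,"xyz": [-1,-1,70],"rot": [0,0,0.01]},{"grip": -1,"xyz": [-1,-1,90],"rot": [0,0,0.01]},{"grip": -1,"xyz": [-1,-1,107],"rot": [0,0,0.01]},{"grip": -1,"xyz": [-1,-1,120],"rot": [0,0,0.01]},{"grip": -1,"xyz": [-1,-1,129],"rot": [0,0,0.01]},{"grip": -1,"xyz": [-1,-1,133],"rot": [0,0,0.01]},{"grip": -1,"xyz": [-1,-1,133],"rot": [0,0,0.01]}]'

```text
clock: 16.75
position: [0.5533, -0.2099, 0.0164]
eef_rot: [-3.141, -0.0, 0.031]
ft_force: [0.9, -0.0, 0.2]
grip_width: 1.001
```

drive_tool --plan '[{"grip": 1,"xyz": [0,0,0],"rot": [0,0,0]},{"grip": 1,"xyz": [0,0,0],"rot": [0,0,0]},{"grip": 1,"xyz": [0,0,0],"rot": [0,0,0]},{"grip": 1,"xyz": [0,0,0],"rot": [0,0,0]},{"grip": 1,"xyz": [0,0,0],"rot": [0,0,0]},{"grip": 1,"xyz": [0,0,0],"rot": [0,0,0]},{"grip": 1,"xyz": [0,0,0],"rot": [0,0,0]},{"grip": 1,"xyz": [0,0,0],"rot": [0,0,0]},{"grip": 1,"xyz": [0,0,0],"rot": [0,0,0]},{"grip": 1,"xyz": [0,0,0],"rot": [0,0,0]}]' --force 25

```text
clock: 17.75
position: [0.5538, -0.2103, 0.0172]
eef_rot: [3.141, -0.001, 0.031]
ft_force: [-1.3, -0.4, 6.3]
grip_width: 0.437
```

```bash
python3 -c "
from h import *
go((.4647,.3329,.2),.032)"
```

```text
clock 17.75 pos [ 0.5538 -0.2103  0.0172] rpy [ 3.1412 -0.0011  0.0313] F [-1.3215 -0.4054  6.2887] w 0.437
xyz mm [ -71.9 -545.6 -183.1] rot [ 0.    -0.001 -0.001] q [-0.5668  0.4557  1.6888  0.0004  0.996   0.9725]
```

Opening 37 mm matches the hardener. Lifting straight up out of the bay, then carrying it high over the heap.

drive_tool --plan '[{"grip": 1,"xyz": [0,0,-8],"rot": [0,0,0]},{"grip": 1,"xyz": [0,0,-22],"rot": [0,0,0]},{"grip": 1,"xyz": [0,0,-42],"rot": [0,0,0]},{"grip": 1,"xyz": [0,0,-64],"rot": [0,0,0]},{"grip": 1,"xyz": [0,0,-88],"rot": [0,0,0]},{"grip": 1,"xyz": [0,0,-112],"rot": [0,0,0]},{"grip": 1,"xyz": [0,0,-135],"rot": [0,0,0]},{"grip": 1,"xyz": [0,-5,-157],"rot": [0,0,0]},{"grip": 1,"xyz": [-2,-18,-173],"rot": [0,0,0]},{"grip": 1,"xyz": [-5,-40,-180],"rot": [0,0,0]}]'

```text
clock: 18.75
position: [0.5482, -0.1713, 0.2003]
eef_rot: [3.139, -0.005, 0.03]
ft_force: [0.1, 0.5, -0.7]
grip_width: 0.436
```

drive_tool --plan '[{"grip": 1,"xyz": [-4,-28,0],"rot": [0,0,0]},{"grip": 1,"xyz": [-8,-58,0],"rot": [0,0,0]},{"grip": 1,"xyz": [-12,-90,0],"rot": [0,0,0]},{"grip": 1,"xyz": [-16,-122,0],"rot": [0,0,0]},{"grip": 1,"xyz": [-20,-154,0],"rot": [0,0,0]},{"grip": 1,"xyz": [-24,-186,0],"rot": [0,0,0]},{"grip": 1,"xyz": [-28,-218,0],"rot": [0,0,0]},{"grip": 1,"xyz": [-32,-250,0],"rot": [0,0,0]},{"grip": 1,"xyz": [-36,-280,0],"rot": [0,0,0]},{"grip": 1,"xyz": [-40,-308,0],"rot": [0,0,0]}]'

```text
clock: 19.75
position: [0.4985, 0.1368, 0.2001]
eef_rot: [3.139, -0.005, 0.03]
ft_force: [0.5, 0.1, 1.1]
grip_width: 0.44
```

```bash
python3 -c "
from m import *
go((.4647,.3329,.2),.032)"
```

```text
clock 19.75 pos [0.4985 0.1368 0.2001] rpy [ 3.1389 -0.0055  0.0302] F [0.4861 0.1465 1.0743] w 0.440
xyz mm [ -27.9 -197.    -0.6] rot [ 0.003 -0.005 -0.002] q [ 0.0354  0.0298  1.798  -0.0028  1.3083  1.5767]
```

drive_tool --plan '[{"grip": 1,"xyz": [-4,-28,0],"rot": [0,0,0]},{"grip": 1,"xyz": [-8,-56,0],"rot": [0,0,0]},{"grip": 1,"xyz": [-12,-86,0],"rot": [0,0,0]},{"grip": 1,"xyz": [-16,-116,0],"rot": [0,0,0]},{"grip": 1,"xyz": [-20,-143,0],"rot": [0,0,0]},{"grip": 1,"xyz": [-24,-167,0],"rot": [0,0,0]},{"grip": 1,"xyz": [-26,-185,0],"rot": [0,0,0]},{"grip": 1,"xyz": [-28,-194,0],"rot": [0.003,-0.005,0]},{"grip": 1,"xyz": [-28,-197,0],"rot": [0.003,-0.005,0]},{"grip": 1,"xyz": [-28,-197,0],"rot": [0.003,-0.005,0]}]'

```text
clock: 20.75
position: [0.4647, 0.3326, 0.1996]
eef_rot: [-3.141, -0.001, 0.03]
ft_force: [-1.0, -1.1, -1.0]
grip_width: 0.439
```

```bash
python3 -c "
from m import *
go((.4647,.3329,.06),.032)
s=read_camera('scene');t=read_camera('top');cv2.imwrite('pics/top8.png',t);cv2.imwrite('pics/scene8.png',s)
a=cv2.resize(t[205:305,120:230],(440,400),interpolation=cv2.INTER_CUBIC);b=cv2.resize(s[110:230,160:280],(360,400));cv2.imwrite('pics/a8.png',np.hstack([a,b])[:, :800])
for z in(.1,.23): print(proj('scene',(.4647,.3329,z)))"
```

```text
clock 20.75 pos [0.4647 0.3326 0.1996] rpy [-3.1415 -0.0006  0.0302] F [-1.0326 -1.066  -1.0385] w 0.439
xyz mm [ -0.1  -0.3 139.6] rot [-0.    -0.001 -0.002] q [ 0.4098  0.174   1.6432 -0.0001  1.3238  1.9505]
[[230.7544 174.9216]]
[[226.6053 127.9096]]
```

View pics/a8.png

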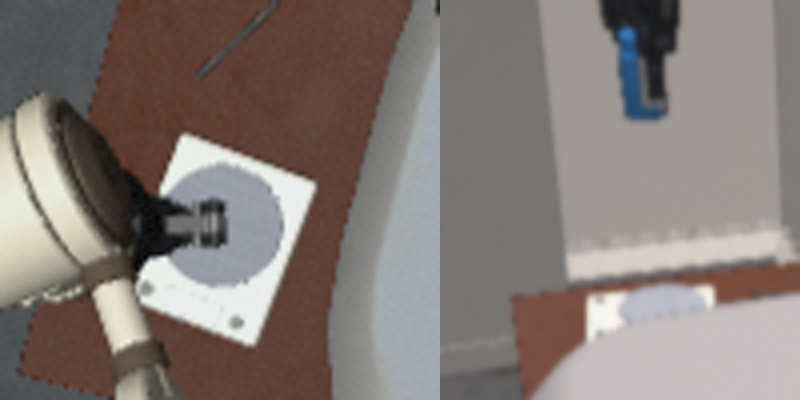

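The hardener is held upright above the pan, seen at scene crop (640,80), and the pan is right below. Lowering to just above it.

drive_tool --plan '[{"grip": 1,"xyz": [0,0,12],"rot": [0,0,0]},{"grip": 1,"xyz": [0,0,32],"rot": [0,0,0]},{"grip": 1,"xyz": [0,0,55],"rot": [0,0,0]},{"grip": 1,"xyz": [0,0,78],"rot": [0,0,0]},{"grip": 1,"xyz": [0,0,101],"rot": [0,0,0]},{"grip": 1,"xyz": [0,0,122],"rot": [0,0,0]},{"grip": 1,"xyz": [0,0,138],"rot": [0,0,0]},{"grip": 1,"xyz": [0,0,150],"rot": [0,0,0]},{"grip": 1,"xyz": [0,0,156],"rot": [0,0,0]},{"grip": 1,"xyz": [0,0,158],"rot": [0,0,0]}]'

```text
clock: 21.85
position: [0.4647, 0.3317, 0.0408]
eef_rot: [3.141, 0.0, 0.029]
ft_force: [0.6, 0.1, -0.9]
grip_width: 0.439
```

```bash
python3 -c "
from m import *
go((.4647,.3329,.0365),.032)
s=read_camera('scene');t=read_camera('top')
a=cv2.resize(t[205:305,120:230],(440,400),interpolation=cv2.INTER_CUBIC);b=cv2.resize(s[150:230,190:270],(360,400),interpolation=cv2.INTER_CUBIC);cv2.imwrite('pics/a9.png',np.hstack([a,b])[:, :800])"
```

```text
clock 21.85 pos [0.4647 0.3317 0.0408] rpy [3.1412 0.0004 0.029 ] F [ 0.5788  0.1414 -0.9169] w 0.439
xyz mm [ 0.1 -1.2  4.3] rot [ 0.     0.    -0.003] q [ 0.4085  0.372   1.7468 -0.0002  1.0233  1.9505]
```

View pics/a9.png

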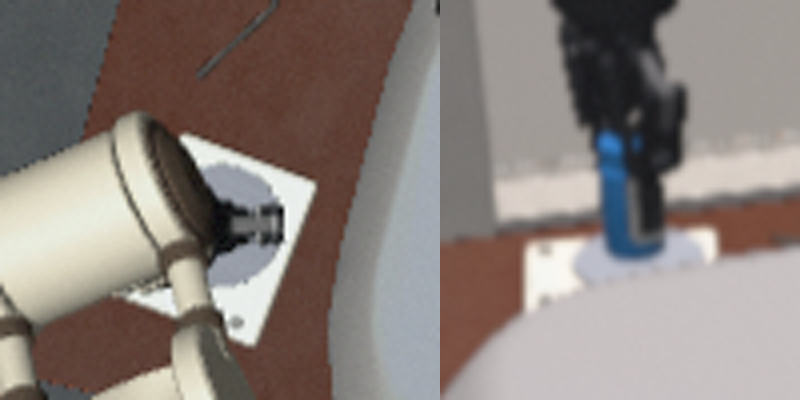

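The hardener is over the middle of the pan, with its base at scene crop (635,250) and the pan spanning 575–710. Lowering 4 mm in small steps.

drive_tool --plan '[{"grip": 1,"xyz": [0,-1,1],"rot": [0,0,0]},{"grip": 1,"xyz": [0,-1,2],"rot": [0,0,0]},{"grip": 1,"xyz": [0,-1,2.5],"rot": [0,0,0]},{"grip": 1,"xyz": [0,-1,3],"rot": [0,0,0]},{"grip": 1,"xyz": [0,-1,3.5],"rot": [0,0,0]},{"grip": 1,"xyz": [0,-1,4],"rot": [0,0,0]},{"grip": 1,"xyz": [0,-1,4],"rot": [0,0,0]},{"grip": 1,"xyz": [0,-1,4],"rot": [0,0,0]},{"grip": 1,"xyz": [0,-1,4],"rot": [0,0,0]},{"grip": 1,"xyz": [0,-1,4],"rot": [0,0,0]}]'

```text
clock: 22.95
position: [0.4652, 0.3331, 0.0377]
eef_rot: [-3.141, -0.001, 0.029]
ft_force: [0.1, -0.3, -1.2]
grip_width: 0.442
```

drive_tool --plan '[{"grip": 1,"xyz": [0,0,0.5],"rot": [0,0,0]},{"grip": 1,"xyz": [0,0,1],"rot": [0,0,0]},{"grip": 1,"xyz": [0,0,1.5],"rot": [0,0,0]},{"grip": 1,"xyz": [0,0,2],"rot": [0,0,0]},{"grip": 1,"xyz": [0,0,2],"rot": [0,0,0]},{"grip": 1,"xyz": [0,0,2],"rot": [0,0,0]},{"grip": 1,"xyz": [0,0,2],"rot": [0,0,0]},{"grip": 1,"xyz": [0,0,2],"rot": [0,0,0]},{"grip": 1,"xyz": [0,0,2],"rot": [0,0,0]},{"grip": 1,"xyz": [0,0,2],"rot": [0,0,0]}]'

```text
clock: 23.95
position: [0.4653, 0.3331, 0.0362]
eef_rot: [-3.141, -0.001, 0.029]
ft_force: [-2.3, -2.1, 5.8]
grip_width: 0.437
```

There is contact at TCP z = 0.036, which puts the pan's top at 0.023 as stated. Releasing partway and rising.

drive_tool --plan '[{"grip": 0.1,"xyz": [0,0,0],"rot": [0,0,0]},{"grip": 0,"xyz": [0,0,0],"rot": [0,0,0]},{"grip": -0.2,"xyz": [0,0,0],"rot": [0,0,0]},{"grip": -0.4,"xyz": [0,0,0],"rot": [0,0,0]},{"grip": -0.4,"xyz": [0,0,0],"rot": [0,0,0]},{"grip": -0.4,"xyz": [0,0,0],"rot": [0,0,0]},{"grip": -0.4,"xyz": [0,0,-5],"rot": [0,0,0]},{"grip": -0.4,"xyz": [0,0,-15],"rot": [0,0,0]},{"grip": -0.4,"xyz": [0,0,-30],"rot": [0,0,0]},{"grip": -0.4,"xyz": [0,0,-50],"rot": [0,0,0]}]'

```text
clock: 24.95
position: [0.4649, 0.3331, 0.0873]
eef_rot: [3.141, -0.001, 0.029]
ft_force: [0.5, -0.1, 0.4]
grip_width: 0.697
```

drive_tool --plan '[{"grip": -0.4,"xyz": [0,0,-20],"rot": [0,0,0]},{"grip": -0.4,"xyz": [0,0,-45],"rot": [0,0,0]},{"grip": -0.4,"xyz": [0,0,-70],"rot": [0,0,0]},{"grip": -0.4,"xyz": [0,10,-95],"rot": [0,0,0]},{"grip": -0.6,"xyz": [5,40,-110],"rot": [0,0,-0.1]},{"grip": -1,"xyz": [10,80,-115],"rot": [0,0,-0.2]},{"grip": -1,"xyz": [20,120,-115],"rot": [0,0,-0.3]},{"grip": -1,"xyz": [30,160,-115],"rot": [0,0,-0.4]},{"grip": -1,"xyz": [40,200,-115],"rot": [0,0,-0.5]},{"grip": -1,"xyz": [50,240,-115],"rot": [0,0,-0.6]}]'

```text
clock: 25.95
position: [0.5225, 0.093, 0.2042]
eef_rot: [3.14, -0.002, 0.634]
ft_force: [0.9, -0.4, -0.2]
grip_width: 0.999
```

```bash
python3 -c "
from m import *
go((.6622,-.1499,.15),1.603)
s=read_camera('scene');t=read_camera('top');cv2.imwrite('pics/top10.png',t);cv2.imwrite('pics/scene10.png',s)
a=cv2.resize(t[205:305,120:230],(440,400),interpolation=cv2.INTER_CUBIC);b=cv2.resize(s[150:230,190:270],(360,400),interpolation=cv2.INTER_CUBIC);cv2.imwrite('pics/a10.png',np.hstack([a,b])[:, :800])
B=blob(t,(100,120,120),(125,255,255),(150,235,50,50));print(B[0],B[1],onz('top',B[0],.089))
SB=blob(s,(100,120,100),(125,255,255),(215,170,40,40));print(SB[0],SB[1],proj('scene',(.4653,.3331,.056)))
"
```

```text
clock 25.95 pos [0.5225 0.093  0.2042] rpy [ 3.1396 -0.0024  0.6335] F [ 0.8727 -0.3789 -0.1605] w 0.999
xyz mm [-31.3 278.4  54.7] rot [ 0.003 -0.001 -0.969] q [-0.0517  0.0634  1.7547  0.      1.3204  0.8855]
[168.4696 261.2721] [13.6221 14.3134] [0.4638 0.3336 0.089 ]
[231.7958 188.794 ] [13.9726 28.3265] [[232.2411 189.7409]]
```

View pics/a10.png

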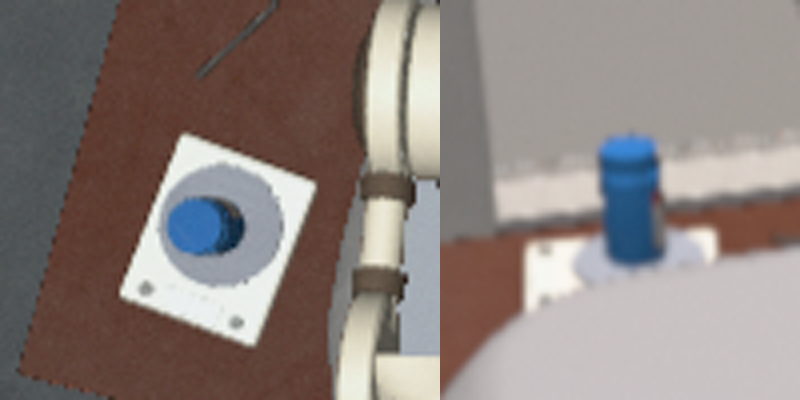

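The hardener stands upright on the pan; its lid is at (0.464, 0.334) against the pan centre (0.465, 0.333). Going back to the wide pot.

drive_tool --plan '[{"grip": -1,"xyz": [-3,28,0],"rot": [0,0,-0.1]},{"grip": -1,"xyz": [-7,60,0],"rot": [0,0,-0.2]},{"grip": -1,"xyz": [-11,95,0],"rot": [0,0,-0.32]},{"grip": -1,"xyz": [-15,130,5],"rot": [0,0,-0.44]},{"grip": -1,"xyz": [-19,165,10],"rot": [0,0,-0.56]},{"grip": -1,"xyz": [-23,200,20],"rot": [0,0,-0.68]},{"grip": -1,"xyz": [-27,235,35],"rot": [0,0,-0.8]},{"grip": -1,"xyz": [-30,265,48],"rot": [0.003,-0.001,-0.92]},{"grip": -1,"xyz": [-31,278,55],"rot": [0.003,-0.001,-0.969]},{"grip": -1,"xyz": [-31,278,55],"rot": [0.003,-0.001,-0.969]}]'

```text
clock: 27.05
position: [0.6614, -0.154, 0.1496]
eef_rot: [-3.141, 0.001, 1.593]
ft_force: [-1.4, -0.4, -0.9]
grip_width: 1.001
```

```bash
python3 -c "
from m import *
go((.6622,-.1499,.0135),1.603)
t=cv2.imread('pics/top6.png')
W=blob(t,(0,0,190),(180,60,255),(338,170,32,32));X=onz('top',W[0],.065);print('wide on mat',X,W[1])
"
```

```text
clock 27.05 pos [ 0.6614 -0.154   0.1496] rpy [-3.1411  0.001   1.5927] F [-1.3974 -0.4037 -0.8965] w 1.001
xyz mm [  4.2   0.9 136.1] rot [-0.     0.001 -0.01 ] q [-0.4057  0.4877  1.3517 -0.0012  1.3023 -0.4272]
wide on mat [ 0.6605 -0.1502  0.065 ] [20.4711 20.7607]
```

drive_tool --plan '[{"grip": -1,"xyz": [4,0,10],"rot": [0,0,-0.01]},{"grip": -1,"xyz": [4,0,35],"rot": [0,0,-0.01]},{"grip": -1,"xyz": [4,0,60],"rot": [0,0,-0.01]},{"grip": -1,"xyz": [4,0,80],"rot": [0,0,-0.01]},{"grip": -1,"xyz": [4,0,98],"rot": [0,0,-0.01]},{"grip": -1,"xyz": [4,0,113],"rot": [0,0,-0.01]},{"grip": -1,"xyz": [4,0,125],"rot": [0,0,-0.01]},{"grip": -1,"xyz": [4,0,132],"rot": [0,0,-0.01]},{"grip": -1,"xyz": [4,0,136],"rot": [0,0,-0.01]},{"grip": -1,"xyz": [4,0,136],"rot": [0,0,-0.01]}]'

```text
clock: 28.05
position: [0.6613, -0.1502, 0.0135]
eef_rot: [-3.141, 0.001, 1.603]
ft_force: [0.9, 0.6, -0.2]
grip_width: 1.0
```

drive_tool --plan '[{"grip": 1,"xyz": [0,0,0],"rot": [0,0,0]},{"grip": 1,"xyz": [0,0,0],"rot": [0,0,0]},{"grip": 1,"xyz": [0,0,0],"rot": [0,0,0]},{"grip": 1,"xyz": [0,0,0],"rot": [0,0,0]},{"grip": 1,"xyz": [0,0,0],"rot": [0,0,0]},{"grip": 1,"xyz": [0,0,0],"rot": [0,0,0]},{"grip": 1,"xyz": [0,0,0],"rot": [0,0,0]},{"grip": 1,"xyz": [0,0,0],"rot": [0,0,0]},{"grip": 1,"xyz": [0,0,0],"rot": [0,0,0]},{"grip": 1,"xyz": [0,0,0],"rot": [0,0,0]}]' --force 40

```text
clock: 29.05
position: [0.6623, -0.1506, 0.0147]
eef_rot: [3.14, 0.002, 1.603]
ft_force: [1.9, -0.4, 5.6]
grip_width: 0.691
```

```bash
python3 -c "
from m import *
go((.553,-.1534,.09),1.603)"
```

```text
clock 29.05 pos [ 0.6623 -0.1506  0.0147] rpy [3.1401 0.0019 1.6025] F [ 1.9455 -0.3502  5.6292] w 0.691
xyz mm [   0.5 -109.2  -75.5] rot [ 0.001  0.002 -0.   ] q [-0.4005  0.6457  1.4141 -0.0013  1.0796 -0.4316]
```

drive_tool --plan '[{"grip": 1,"xyz": [0,0,-10],"rot": [0,0,0]},{"grip": 1,"xyz": [0,0,-25],"rot": [0,0,0]},{"grip": 1,"xyz": [0,0,-45],"rot": [0,0,0]},{"grip": 1,"xyz": [0,-5,-62],"rot": [0,0,0]},{"grip": 1,"xyz": [0,-20,-72],"rot": [0,0,0]},{"grip": 1,"xyz": [0,-40,-75],"rot": [0,0,0]},{"grip": 1,"xyz": [0,-65,-75],"rot": [0,0,0]},{"grip": 1,"xyz": [0,-88,-75],"rot": [0,0,0]},{"grip": 1,"xyz": [0,-103,-75],"rot": [0,0,0]},{"grip": 1,"xyz": [0,-109,-75],"rot": [0,0,0]}]'

```text
clock: 30.05
position: [0.5517, -0.1536, 0.0898]
eef_rot: [3.141, 0.001, 1.602]
ft_force: [-0.1, 0.3, -2.7]
grip_width: 0.696
```

```bash
python3 -c "
from m import *
go((.553,-.1534,.0155),1.603)
s=read_camera('scene')
cv2.imwrite('pics/a11.png',cv2.resize(s[200:320,330:450],(480,480),interpolation=cv2.INTER_CUBIC))"
```

```text
clock 30.05 pos [ 0.5517 -0.1536  0.0898] rpy [3.1411 0.0014 1.602 ] F [-0.0839  0.3265 -2.7324] w 0.696
xyz mm [ 0.3  1.2 74.3] rot [ 0.001  0.001 -0.001] q [-0.4819  0.3015  1.7245 -0.0011  1.1144 -0.5127]
```

View pics/a11.png

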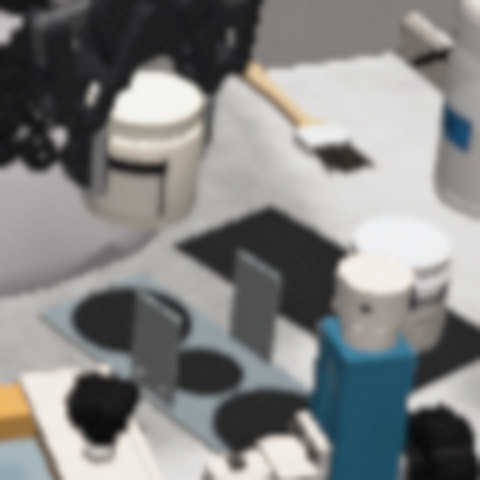

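The wide pot hangs over its own left seat (disc at crop 130,318) and the short pot still stands on the mat. Lowering.

drive_tool --plan '[{"grip": 1,"xyz": [0,1,12],"rot": [0,0,0]},{"grip": 1,"xyz": [0,1,28],"rot": [0,0,0]},{"grip": 1,"xyz": [0,1,44],"rot": [0,0,0]},{"grip": 1,"xyz": [0,1,57],"rot": [0,0,0]},{"grip": 1,"xyz": [0,1,66],"rot": [0,0,0]},{"grip": 1,"xyz": [0,1,71],"rot": [0,0,0]},{"grip": 1,"xyz": [0,1,73],"rot": [0,0,0]},{"grip": 1,"xyz": [0,1,74],"rot": [0,0,0]},{"grip": 1,"xyz": [0,1,75],"rot": [0,0,0]},{"grip": 1,"xyz": [0,1,75],"rot": [0,0,0]}]'

```text
clock: 31.1
position: [0.5534, -0.1541, 0.0157]
eef_rot: [3.14, 0.002, 1.602]
ft_force: [-0.5, -0.2, 0.9]
grip_width: 0.693
```

drive_tool --plan '[{"grip": 1,"xyz": [0,0,0.5],"rot": [0,0,0]},{"grip": 1,"xyz": [0,0,0.5],"rot": [0,0,0]},{"grip": 0.5,"xyz": [0,0,0.5],"rot": [0,0,0]},{"grip": 0,"xyz": [0,0,0.5],"rot": [0,0,0]},{"grip": -0.5,"xyz": [0,0,0.5],"rot": [0,0,0]},{"grip": -1,"xyz": [0,0,0.5],"rot": [0,0,0]},{"grip": -1,"xyz": [0,0,0.5],"rot": [0,0,0]},{"grip": -1,"xyz": [0,0,0.5],"rot": [0,0,0]},{"grip": -1,"xyz": [0,0,0.5],"rot": [0,0,0]},{"grip": -1,"xyz": [0,0,0.5],"rot": [0,0,0]}]'

```text
clock: 32.1
position: [0.5534, -0.1541, 0.0152]
eef_rot: [3.14, 0.002, 1.602]
ft_force: [0.1, 0.3, -0.2]
grip_width: 1.002
```

drive_tool --plan '[{"grip": -1,"xyz": [0,0,-6],"rot": [0,0,0]},{"grip": -1,"xyz": [0,0,-18],"rot": [0,0,0]},{"grip": -1,"xyz": [0,0,-38],"rot": [0,0,0]},{"grip": -1,"xyz": [0,0,-60],"rot": [0,0,0]},{"grip": -1,"xyz": [0,0,-85],"rot": [0,0,0]},{"grip": -1,"xyz": [-5,10,-110],"rot": [0,0,0]},{"grip": -1,"xyz": [-25,35,-130],"rot": [0,0,0]},{"grip": -1,"xyz": [-50,70,-135],"rot": [0,0,0]},{"grip": -1,"xyz": [-68,100,-135],"rot": [0,0,0]},{"grip": -1,"xyz": [-72,111,-135],"rot": [0,0,0]}]'

```text
clock: 33.1
position: [0.6687, -0.2245, 0.1523]
eef_rot: [3.137, 0.004, 1.601]
ft_force: [-0.3, 0.8, -0.3]
grip_width: 0.998
```

```bash
python3 -c "
from m import *
go((.6670,-.2299,.011),1.603)
s=read_camera('scene');t=read_camera('top')
a=cv2.resize(t[145:245,310:420],(440,400),interpolation=cv2.INTER_CUBIC);b=cv2.resize(s[200:320,340:460],(360,400));cv2.imwrite('pics/a12.png',np.hstack([a,b])[:, :800])
W=blob(t,(0,0,205),(180,60,255),(338,212,32,32));print('wide',W[0],W[1],onz('top',W[0],.066))"
```

```text
clock 33.10 pos [ 0.6687 -0.2245  0.1523] rpy [3.1367 0.0043 1.601 ] F [-0.2692  0.8028 -0.2693] w 0.998
xyz mm [ -4.7  -2.6 141.3] rot [ 0.005  0.004 -0.002] q [-0.4941  0.5465  1.2645 -0.0014  1.3242 -0.524 ]
wide [393.9321 120.7674] [ 23.7557 193.5284] [ 0.8353 -0.261   0.066 ]
```

View pics/a12.png

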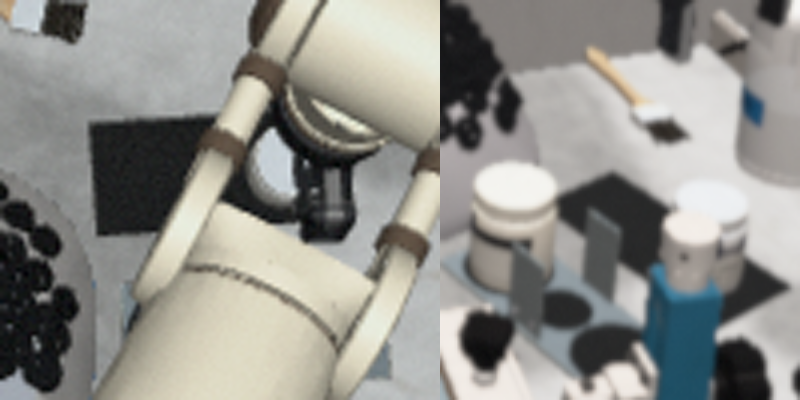

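The wide pot is back on its left seat, upright. The arm hides it in the top view, so I'll measure it later. Now the short pot.

drive_tool --plan '[{"grip": -1,"xyz": [-5,-3,10],"rot": [0,0,0]},{"grip": -1,"xyz": [-5,-3,35],"rot": [0,0,0]},{"grip": -1,"xyz": [-5,-3,60],"rot": [0,0,0]},{"grip": -1,"xyz": [-5,-3,82],"rot": [0,0,0]},{"grip": -1,"xyz": [-5,-3,102],"rot": [0,0,0]},{"grip": -1,"xyz": [-5,-3,118],"rot": [0,0,0]},{"grip": -1,"xyz": [-5,-3,130],"rot": [0,0,0]},{"grip": -1,"xyz": [-5,-3,137],"rot": [0,0,0]},{"grip": -1,"xyz": [-5,-3,141],"rot": [0,0,0]},{"grip": -1,"xyz": [-5,-3,141],"rot": [0,0,0]}]'

```text
clock: 34.2
position: [0.6653, -0.2287, 0.0105]
eef_rot: [3.138, 0.003, 1.602]
ft_force: [-0.7, 0.1, 0.6]
grip_width: 0.998
```

drive_tool --plan '[{"grip": 1,"xyz": [0,0,0],"rot": [0,0,0]},{"grip": 1,"xyz": [0,0,0],"rot": [0,0,0]},{"grip": 1,"xyz": [0,0,0],"rot": [0,0,0]},{"grip": 1,"xyz": [0,0,0],"rot": [0,0,0]},{"grip": 1,"xyz": [0,0,0],"rot": [0,0,0]},{"grip": 1,"xyz": [0,0,0],"rot": [0,0,0]},{"grip": 1,"xyz": [0,0,0],"rot": [0,0,0]},{"grip": 1,"xyz": [0,0,0],"rot": [0,0,0]},{"grip": 1,"xyz": [0,0,0],"rot": [0,0,0]},{"grip": 1,"xyz": [0,0,0],"rot": [0,0,0]}]' --force 40

```text
clock: 35.2
position: [0.6662, -0.2291, 0.0118]
eef_rot: [3.136, 0.004, 1.602]
ft_force: [0.9, 0.5, 4.8]
grip_width: 0.624
```

```bash
python3 -c "
from m import *
go((.556,-.2672,.1),1.603)"
```

```text
clock 35.20 pos [ 0.6662 -0.2291  0.0118] rpy [3.1362 0.0043 1.6019] F [0.9358 0.5135 4.7665] w 0.624
xyz mm [ -35.  -110.9  -88.7] rot [ 0.005  0.004 -0.001] q [-0.5018  0.7033  1.3316 -0.0011  1.0998 -0.5325]
```

drive_tool --plan '[{"grip": 1,"xyz": [0,0,-10],"rot": [0,0,0]},{"grip": 1,"xyz": [0,0,-25],"rot": [0,0,0]},{"grip": 1,"xyz": [0,0,-47],"rot": [0,0,0]},{"grip": 1,"xyz": [-1,-5,-67],"rot": [0,0,0]},{"grip": 1,"xyz": [-5,-20,-82],"rot": [0,0,0]},{"grip": 1,"xyz": [-12,-42,-87],"rot": [0,0,0]},{"grip": 1,"xyz": [-20,-68,-87],"rot": [0,0,0]},{"grip": 1,"xyz": [-27,-92,-87],"rot": [0,0,0]},{"grip": 1,"xyz": [-32,-106,-87],"rot": [0,0,0]},{"grip": 1,"xyz": [-34,-111,-87],"rot": [0,0,0]}]'

```text
clock: 36.2
position: [0.5545, -0.2666, 0.0988]
eef_rot: [3.137, 0.004, 1.601]
ft_force: [0.3, 0.0, -2.4]
grip_width: 0.623
```

```bash
python3 -c "
from m import *
go((.556,-.2658,.0125),1.603)
s=read_camera('scene');t=read_camera('top')
a=cv2.resize(t[145:245,310:420],(440,400),interpolation=cv2.INTER_CUBIC);b=cv2.resize(s[200:320,340:460],(360,400));cv2.imwrite('pics/a13.png',np.hstack([a,b])[:, :800])
W=blob(t,(0,0,205),(180,60,255),(338,212,32,32));print('wide',W[0],W[1],onz('top',W[0],.066))"
```

```text
clock 36.20 pos [ 0.5545 -0.2666  0.0988] rpy [3.1368 0.0041 1.6007] F [ 0.3112  0.0405 -2.3643] w 0.623
xyz mm [ 1.1  1.1 86.3] rot [ 0.005  0.004 -0.002] q [-0.6442  0.385   1.5971 -0.0002  1.1532 -0.674 ]
wide [355.1227 226.6995] [20.5572 20.8414] [ 0.5516 -0.1537  0.066 ]
```

View pics/a13.png

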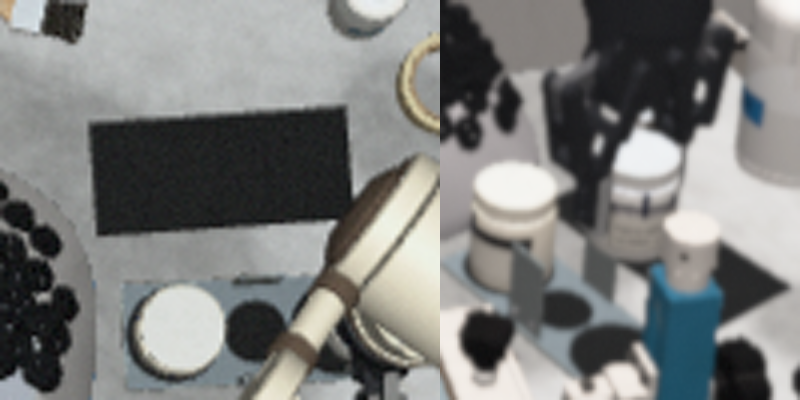

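The wide pot measures (0.5516, -0.1537) against (0.5517, -0.1532) at the start, so it is back in place. The short pot hangs over its seat. Lowering.

drive_tool --plan '[{"grip": 1,"xyz": [1,1,12],"rot": [0,0,0]},{"grip": 1,"xyz": [1,1,30],"rot": [0,0,0]},{"grip": 1,"xyz": [1,1,48],"rot": [0,0,0]},{"grip": 1,"xyz": [1,1,64],"rot": [0,0,0]},{"grip": 1,"xyz": [1,1,76],"rot": [0,0,0]},{"grip": 1,"xyz": [1,1,82],"rot": [0,0,0]},{"grip": 1,"xyz": [1,1,85],"rot": [0,0,0]},{"grip": 1,"xyz": [1,1,86],"rot": [0,0,0]},{"grip": 1,"xyz": [1,1,87],"rot": [0,0,0]},{"grip": 1,"xyz": [1,1,87],"rot": [0,0,0]}]'

```text
clock: 37.3
position: [0.5577, -0.2662, 0.0129]
eef_rot: [3.135, 0.005, 1.601]
ft_force: [-0.6, 0.9, -0.5]
grip_width: 0.618
```

drive_tool --plan '[{"grip": 1,"xyz": [0,0,0.5],"rot": [0,0,0]},{"grip": 1,"xyz": [0,0,0.5],"rot": [0,0,0]},{"grip": 0.5,"xyz": [0,0,0.5],"rot": [0,0,0]},{"grip": 0,"xyz": [0,0,0.5],"rot": [0,0,0]},{"grip": -0.5,"xyz": [0,0,0.5],"rot": [0,0,0]},{"grip": -1,"xyz": [0,0,0.5],"rot": [0,0,0]},{"grip": -1,"xyz": [0,0,0.5],"rot": [0,0,0]},{"grip": -1,"xyz": [0,0,0.5],"rot": [0,0,0]},{"grip": -1,"xyz": [0,0,0.5],"rot": [0,0,0]},{"grip": -1,"xyz": [0,0,0.5],"rot": [0,0,0]}]'

```text
clock: 38.3
position: [0.5577, -0.2662, 0.0123]
eef_rot: [3.135, 0.005, 1.601]
ft_force: [-0.5, -0.2, -0.3]
grip_width: 1.0
```

drive_tool --plan '[{"grip": -1,"xyz": [0,0,-6],"rot": [0,0,0]},{"grip": -1,"xyz": [0,0,-18],"rot": [0,0,0]},{"grip": -1,"xyz": [0,0,-38],"rot": [0,0,0]},{"grip": -1,"xyz": [0,0,-60],"rot": [0,0,0]},{"grip": -1,"xyz": [0,0,-85],"rot": [0,0,0]},{"grip": -1,"xyz": [10,0,-115],"rot": [0,0,0]},{"grip": -1,"xyz": [35,0,-145],"rot": [0,0,0]},{"grip": -1,"xyz": [75,0,-175],"rot": [0,0,0]},{"grip": -1,"xyz": [120,-5,-190],"rot": [0,0,0]},{"grip": -1,"xyz": [165,-15,-190],"rot": [0,0,0]}]'

```text
clock: 39.3
position: [0.5383, -0.1002, 0.2062]
eef_rot: [3.127, 0.009, 1.6]
ft_force: [0.6, -0.4, -0.6]
grip_width: 1.002
```

drive_tool --plan '[{"grip": -1,"xyz": [30,0,0],"rot": [0,0,0]},{"grip": -1,"xyz": [65,0,0],"rot": [0,0,0]},{"grip": -1,"xyz": [100,0,0],"rot": [0,0,0]},{"grip": -1,"xyz": [135,0,0],"rot": [0,0,0]},{"grip": -1,"xyz": [170,0,0],"rot": [0,0,0]},{"grip": -1,"xyz": [200,0,0],"rot": [0,0,0]},{"grip": -1,"xyz": [220,0,0],"rot": [0,0,0]},{"grip": -1,"xyz": [230,0,0],"rot": [0,0,0]},{"grip": -1,"xyz": [230,0,0],"rot": [0,0,0]},{"grip": -1,"xyz": [230,0,0],"rot": [0,0,0]}]'

```text
clock: 40.3
position: [0.5317, 0.129, 0.2046]
eef_rot: [3.126, 0.009, 1.6]
ft_force: [0.6, -0.8, 0.3]
grip_width: 1.001
```

```bash
python3 -c "
from m import *
s=read_camera('scene');t=read_camera('top');t0=cv2.imread('pics/top0.png')
print(manip.state()['position'],manip.state()['clock'])
a=cv2.resize(t[145:245,310:420],(440,400),interpolation=cv2.INTER_CUBIC);b=cv2.resize(s[200:320,340:460],(360,400));cv2.imwrite('pics/a14.png',np.hstack([a,b])[:, :800])
cv2.imwrite('pics/top14.png',t)
W=blob(t,(0,0,205),(180,60,255),(338,212,32,32)); S=blob(t,(0,0,205),(180,60,255),(382,212,26,30));B=blob(t,(100,120,120),(125,255,255),(150,235,50,50))
print(onz('top',W[0],.066),onz('top',S[0],.059),onz('top',B[0],.089))
print('diff tape/marker',cv2.absdiff(t,t0)[150:225,405:475].max())"
```

```text
[0.5317 0.1286 0.2044] 40.4
[ 0.5517 -0.1538  0.066 ] [ 0.5567 -0.2687  0.059 ] [0.4639 0.3337 0.089 ]
diff tape/marker 61
```

View pics/a14.png

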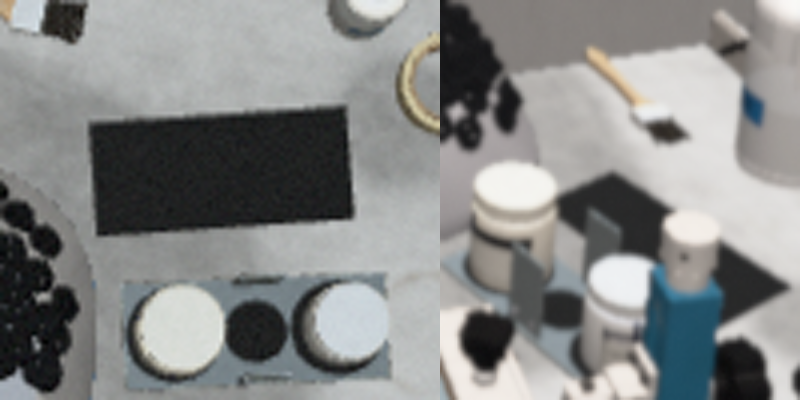

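View pics/top14.png

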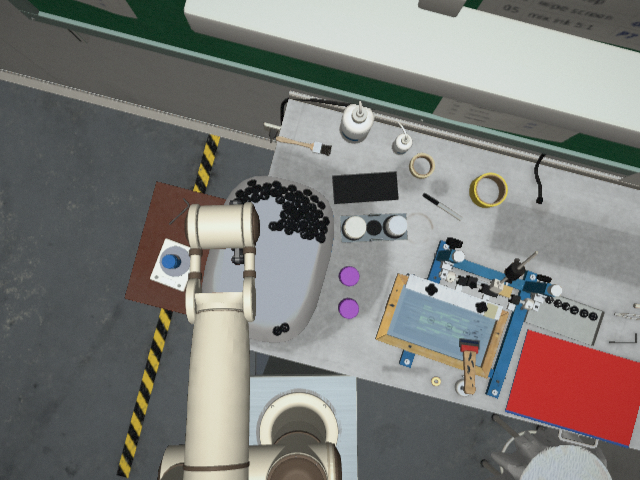

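All pots are upright and in place. The tape at (422,166) and the marker at (442,206) lie where they did at the start. The robot is clear, so I'm handing in.

```bash
python3 -c "
from workcell import manip
print(manip.sign_off())"
```

```text
the job is handed in; nothing more can be done
None
```

I set both ink pots on the mat, stood the hardener in the middle of the scale pan, then put each ink pot back on its own seat. I handed the job in at about 40 s on the clock; no verdict was reported.

Last checks, from the top camera unless noted, with the arm clear at z ≈ 0.20:

| Item | At the end | Reference | Offset |
|---|---|---|---|
| Wide pot | (0.5517, -0.1538) | start (0.5517, -0.1532) | about 1 mm |
| Short pot | (0.5567, -0.2687) | start (0.5554, -0.2674) | about 2 mm |
| Hardener | (0.4639, 0.3337) | pan centre (0.4647, 0.3329) | about 1 mm |

- **Upright:** both ink pots looked upright in the last pictures from both cameras. The hardener was last checked in both views just after I released it.
- **Pan height:** the hardener met the pan at a height that puts its top at 0.023 m, as stated.
- **Tape and marker:** they look unmoved by eye. The picture difference over that area was not zero (up to 61 grey levels), and I did not trace it, though I saw no shift.
- **Failed measurement:** one mid-task measurement of the wide pot was useless because the arm hid it. I repeated it with the view clear.

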